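# Close the filled jars and move their tags to the done rail

## Robot

A 7-joint arm with a two-finger parallel gripper is mounted at the origin on the work surface. World frame = base frame: x ahead of the robot, y to its left, z up, the work surface at z = 0. Lengths are in m, angles in degrees, forces in N, time in s.
With the tool pointing down it reaches from about 0.425 to 0.875 m from the base axis. Payload 4.7 kg.
Tool frame: the origin (TCP) lies midway between the tips of the shut fingers; the grasp point (between the pads) lies 19 mm behind it (env.grip_depth is the distance from the TCP to the grasp point, in m); z points along the fingers, y is the line along which they close (so a half turn about z gives the same grasp; the last joint's range is limited). The gripper opens to 87 mm and grips with 3 to 60 N. Pads are 19 mm wide; open, the fingers measure 117 mm over their backs; the gripper's body (75 mm by 190 mm) begins 51 mm behind the grasp point.
Start: joints at [-64.968, 18.392, -4.016, 83.108, 1.295, 78.541, -3.26], TCP at [0.267, 0.593, 0.223] pointing down, gripper open.
Joint ranges: [-163.93, 163.93], [-17.29, 119.83], [-79.2, 71.16], [3.27, 140.29], [-89.18, 269.18], [5.43, 117.66], [-154.24, 154.24]. Speed limits (degrees/s): [147.25, 147.25, 180, 180, 180, 180, 180].

## Interface

Orientations are given as [roll, pitch, yaw] about the fixed x, y, z axes, in that order (R = Rz(yaw) Ry(pitch) Rx(roll)).
In Python, from cell import get_obs, optics, env, nets gives the robot as it stands.
- The arm moves only by the shell command python3 -m creep 'ROWS' [FORCE]. ROWS is JSON, a list of rows, each an object of numbers: "wx", "wy", "wz": the turn, a rotation vector about the tool's x, y, z in degrees; "tx", "ty", "tz": the shift along the tool's x, y, z in mm; "gripper": the opening, from -1 (shut) to 1 (fully open). A call has 1 to 5 rows; each row is the pose to reach, as a shift and turn from the pose commanded when the call began, along the tool's axes at that moment; what a row does not reach only later rows make up. A row lasts 1/12 s, in which the tool goes at most 41.7 mm and 7.16 degrees, less where a joint would pass 70% of its speed; a pose out of reach is approached as far as the arm can. A call with a gripper value outside its range is refused whole. The fingers move at their own pace and stop on an object; FORCE is the grip in N (left out, the last holds). Time passes only in rows, so rows that repeat a pose let the fingers close. It gives the time, the measured TCP pose, the force, the opening and the grip force at its end, in the units of the state.
- get_obs(): the state, without advancing time (a new reading comes with each control period).
- optics.read_camera(name): name is "scene" or "top"; returns (picture, depth): 480x640x3 uint8, red, green, blue; 480x640 float32, m along the optical axis (not along the pixel's ray), 0 where there is no reading.
- optics.camera_info(name): a dict with "fovy" (degrees; the focal length in pixels is half the picture's height over the tangent of half this angle, whatever the lens; pixels are square), "cx", "cy" (the principal point, pixels), "R" (3x3) and "t" (3): a world point X has camera coordinates R X + t. Camera axes: x right, y down, z forward; pixel columns grow to the right and rows downward; lengths in m; the calibration is good to about 2 mm. A picture is of the moment at which its call begins. camera_info takes no time and is no camera call.
- env.sign_off(): hands the job in; it is judged then, once.
Trained networks look in the newest picture that a camera, given by its name, has taken for a name from the list of things; names that differ only in an ending like _2 or _b are one class to them, and where a whole thing is asked for, a point or a joint stands for the part that bears it (a point fixed in the world has none). Each returns a list of dicts, best first, with "confidence" (0 to 1); they miss things now and then, are a little off and sometimes report something else, mostly with a low value. They report only what shows in the picture. A call takes as long as a camera call. They do not tell look-alikes from the thing itself.
- nets.look_for(query, camera): "point" ([x, y, z] in m, in world coordinates, good to about 4 mm: the middle of the surface that is visible of it).
- nets.place_of(query, camera): "point" ([x, y, z] in m, in world coordinates, good to about 4 mm: a listed point, or the origin of a listed thing).
The state is a dict: "time_s": time; "qpos": joint angles; "joint_velocities": joint speeds; "effort": joint torques, N m; "tool_pos": TCP position; "tool_rot": TCP orientation; "force": force on the tool from outside, world axes, zero at the start; "wrist_torque": the same for the moment, N m; "grip_width": finger opening in m; "grasp_force": force on a finger pad.
Only numpy, scipy, OpenCV 4.12 (cv2) and the standard library are available. Lean on these libraries where they do the work, as an engineer would, in place of code of your own. Each camera call takes 0.05 s, during which the arm holds its last target. There are 200 camera calls.

## Task

Screw the two lids lying on the bench onto the two open jars, one on each, until each is fully home on its thread. Once both jars are closed, lift every yellow tag off the orange waiting rail and hang it on the blue done rail, between the end stops; leave the spare jar, the tape roll and the tub where they are.

Things in the scene. Friction and masses are not known exactly. Their poses are not given: they have to be found in the camera images.
- lid1_centre (a point): Round white screw lid, ribbed skirt, green radial stripe on top; 62 mm diameter, 36 mm tall, 60 g; starts upright on the table. Point at its centre, 18 mm above its underside, z up. Inside the skirt, near the lower edge, sit three pins 120 degrees apart. Either lid fits either jar.
- lid2_centre (a point): The other lid, alike; same point.
- jar1_mouth (a point): Centre of the flat silver top of the first jar's open neck, 112 mm above the table, z up. Amber jar, 68 mm diameter up to 75 mm height, held fast in a grey puck 84 mm across and 16 mm high; it does not turn. The neck is 49 mm across the thread; a lid slips over it with 2 mm play.
- jar2_mouth (a point): The same point of the second jar, which is alike. Right-hand thread with three starts; their angle on each jar is not told. Put on at a random angle, a lid mostly stands on top of the thread (lid centre 3 to 12 mm above this point); turned forward there it only runs against a stop and stays high.
- jar1_thread (a point): Point on the first jar's axis, 24 mm below its mouth point. A lid standing on the thread, turned backward (counter-clockwise from above) by at most 100 degrees, climbs up to 6 mm, then its pins reach gaps about 20 degrees wide and, not held by a hard grip, it drops to lid centre 1 to 2 mm below the mouth point; further backward is a stop.
- jar2_thread (a point): The same point of the second jar. From the dropped position the lid screws forward (clockwise) some 65 to 95 degrees, sinking 6 mm, up to a stop: then it is fully home, lid centre 7 to 8 mm below the mouth point.
- waiting_bar (a point): Waiting rail: middle of the axis of a straight level steel bar, 12 mm diameter, 130 mm above the table, running along this point's y, z up. At each end a post and a round end stop of 40 mm diameter; free length between the stops 232 mm (y from -116 to 116 mm). Stops, posts and base plate (100 x 260 mm) are orange.
- done_bar (a point): Done rail: the same as the waiting rail, but its stops, posts and base plate are blue; the same point. Empty at the start.
- tag1_grip (a point): Yellow rigid saddle tag with a red stripe, folded like a tent over the bar: two plates 50 mm wide (along y), 60 mm tall, 28 mm apart inside (along x), a roof, and on it a black grip tab, 10 mm thick along x, 36 mm along y, 42 mm tall. 112 mm tall in all, 60 g. Point at the tab's centre, 20 mm below its top, z up.
- tag2_grip (a point): Tag alike, green stripe; same point. Any tag hangs with this point 29 mm above the bar's axis and the plates' lower edges 63 mm below it: lift it at least 85 mm to clear bar and end stops. The roof centres it on the bar. Two or three tags are present.
- tag3_grip (a point): Tag alike, white stripe; same point.
- tag1: The whole tag that carries the point tag1_grip; its origin lies midway between the lower edges of its plates.
- tag2: The whole tag that carries the point tag2_grip; its origin lies midway between the lower edges of its plates.
- tag3: The whole tag that carries the point tag3_grip; its origin lies midway between the lower edges of its plates.
- spare_jar: bystander: closed amber jar, 64 mm diameter, 105 mm tall, origin under its centre; leave alone
- tape_roll: bystander: cardboard ring, 100 mm across, 48 mm tall, origin under its centre; leave alone
- tub: bystander: white tub, 90 mm diameter, 120 mm tall, origin under its centre; leave alone
Mind the look-alikes: they are no part of the job. What is shaped like the part that bears lid1_centre but purple or turquoise is not meant.

How it is judged:
By the outcome, as a careful person would: the job done as asked, in the order asked, and still so for the second after the job is handed in, with the robot touching nothing.
Of tag1, tag2, tag3 only 2 to 3 are there at a start; the rules pass over those that are not, and their reading is None.
At some moment in a run one of lid1, lid2 may be knocked a few centimetres aside while the robot is not near it.
It also fails if it takes over 210 s, if anything falls off the work surface, if the arm or the gripper's body presses on something with over 40 N, if the wrist force passes 120 N, or if a joint passes its speed limit or range.

## Working session

There is one attempt and no reset: what is moved stays moved. The work goes in short steps, Python scripts to look and compute and a shell command to move; the robot and the scene stay as the last step left them, time stands still between calls to the robot, and variables do not carry over. Pictures are saved under pics/ and viewed, at most 14 in all, crops included, and the job is handed in when it is done.

```bash
ls; mkdir -p pics
python3 - <<'E'
from cell import get_obs, optics, env, nets
import cv2
print(get_obs())
for n in("scene","top"):
    p,d=optics.read_camera(n); cv2.imwrite(f"pics/{n}0.png",p[:,:,::-1]); i=optics.camera_info(n); print(n,i)
    for q in ("lid1_centre","jar1_mouth","waiting_bar","done_bar","tag1_grip","tag2_grip","tag3_grip"):
        print(q,[(r["confidence"].__round__(2),[round(float(v),3) for v in r["point"]]) for r in nets.place_of(q,n)])
E
```

```text
pics
{'time_s': 0.0, 'qpos': array([-64.96914146,  18.43749125,  -4.01563824,  83.17411647,
         1.29659191,  78.54321196,  -3.26058772]), 'joint_velocities': array([-0.00555257, -0.00985849, -0.04258016, -0.07662087, -0.03776448,
        0.05712955, -0.02356727]), 'effort': array([ 8.22711245e-04, -4.91286671e+01, -4.03750464e-01, -3.12522984e+01,
       -6.41619391e-02,  4.36263671e-02,  1.68750671e-04]), 'tool_pos': array([0.26651246, 0.59223332, 0.22148623]), 'tool_rot': array([-1.79890516e+02,  7.40665809e-03,  1.55778712e+02]), 'force': array([ 0.11085382, -0.33489545,  1.07200699]), 'wrist_torque': array([0.01796502, 0.02020842, 0.02239513]), 'grasp_force': 0.0, 'grip_width': 0.08665677629502565}
scene {'fovy': 52.42664521109029, 'cx': 325.42611249870004, 'cy': 233.65993867747625, 'R': array([[-0.80741157,  0.58972297, -0.0177025 ],
       [ 0.36608706,  0.4772421 , -0.79888688],
       [-0.46267356, -0.65151117, -0.60122074]]), 't': array([ 0.37897579, -0.07500339,  1.48140283])}
lid1_centre [(0.67, [0.473, 0.383, 0.02]), (0.64, [0.442, 0.274, 0.018]), (0.59, [0.374, 0.38
[... 430 characters left out ...]
.0696149552511, 'cy': 238.63613402204606, 'R': array([[-2.19567705e-02, -9.99758579e-01, -8.26674651e-04],
       [-9.75081457e-01,  2.15973781e-02, -2.20793354e-01],
       [ 2.20757904e-01, -4.04183388e-03, -9.75320261e-01]]), 't': array([0.05578092, 0.52119799, 1.54409168])}
lid1_centre [(0.91, [0.468, 0.38, 0.022]), (0.75, [0.455, -0.063, 0.112]), (0.73, [0.441, 0.271, 0.018]), (0.66, [0.332, 0.269, 0.014]), (0.63, [0.368, 0.389, 0.018])]
jar1_mouth [(0.68, [0.444, 0.09, 0.112])]
waiting_bar [(0.67, [0.639, 0.155, 0.129]), (0.45, [0.633, 0.09, 0.164])]
done_bar []
tag1_grip [(0.96, [0.634, 0.091, 0.156]), (0.7, [0.376, 0.54, 0.002])]
tag2_grip [(0.65, [0.635, 0.163, 0.161])]
tag3_grip []
```

View pics/scene0.png

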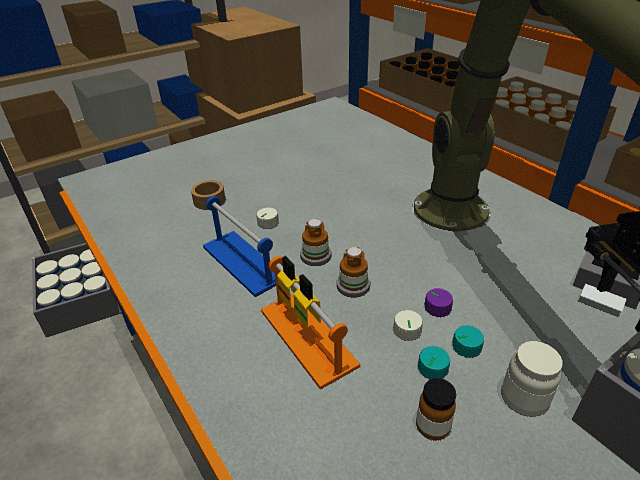

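View pics/top0.png

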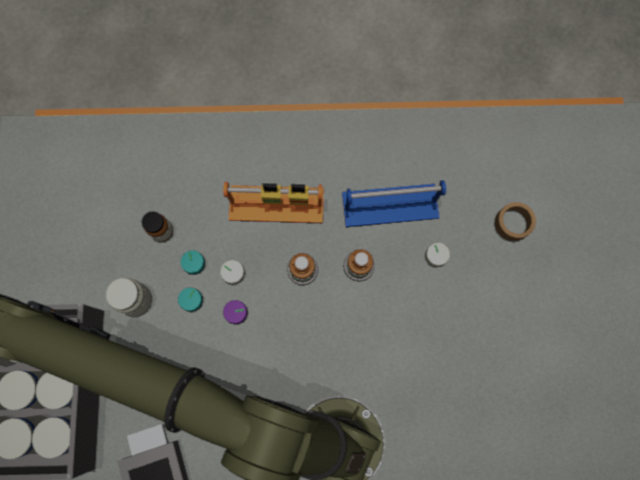

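The pictures show two white lids (top view at (232,271) and (438,254)), two open jars at (302,265) and (361,260), and two tags on the orange rail at (271,193) and (299,193). The blue rail is empty.

```bash
cat > lib.py <<'E'
from cell import get_obs, optics, env, nets
import numpy as np, cv2
from scipy.spatial.transform import Rotation as Rn
def cloud(n="top"):
    p,d=optics.read_camera(n); i=optics.camera_info(n); f=240/np.tan(np.radians(i["fovy"]/2))
    v,u=np.mgrid[:480,:640]
    c=np.stack([(u-i["cx"])/f*d,(v-i["cy"])/f*d,d],-1)
    W=(c-i["t"])@i["R"]; W[d==0]=np.nan
    return p,W
def circ(W,m):   # centre from minimum enclosing circle in xy of masked points
    xy=W[m][:,:2].astype(np.float32); 
    if len(xy)<8: return None
    (x,y),r=cv2.minEnclosingCircle(xy); return [round(float(a),4) for a in (x,y,*np.median(xy,0),r,np.median(W[m][:,2]))],len(xy)
def near(W,x,y,r,z0,z1): return (np.hypot(W[...,0]-x,W[...,1]-y)<r)&(W[...,2]>z0)&(W[...,2]<z1)
def go(x,y,z,yaw):  # print shift (mm, tool axes) and wz to reach TCP target
    o=get_obs(); R=Rn.from_euler("xyz",o["tool_rot"],degrees=True)
    s=R.inv().apply(np.array([x,y,z])-o["tool_pos"])*1000
    w=(R.inv()*Rn.from_euler("xyz",[180,0,yaw],degrees=True)).as_rotvec(degrees=True)
    print("shift",s.round(1),"turn",w.round(1),"t",round(o["time_s"],2))
def st():
    o=get_obs();print("t%.2f"%o["time_s"],o["tool_pos"].round(4),o["tool_rot"].round(1),"q",o["qpos"].round(0),"F",o["force"].round(1),"T",o["wrist_torque"].round(2),"w%.4f g%.1f"%(o["grip_width"],o["grasp_force"]))
E
python3 - <<'E'
from lib import *
for n in("top","scene"):
    p,W=cloud(n)
    print(n)
    for x,y in((.442,.272),(.48,-.25)): print("lid",circ(W,near(W,x,y,.06,.03,.042)))
    for x,y in((.45,.087),(.455,-.065)): print("jar",circ(W,near(W,x,y,.05,.108,.118)))
    for s in(1,-1):
        hsv=cv2.cvtColor(p,cv2.COLOR_RGB2HSV)
        m=(W[...,2]>.126)&(W[...,2]<.144)&(abs(W[...,0]-.63)<.06)&(W[...,1]*s>-.03)&(abs(W[...,1])<.32)&(hsv[...,1]<60)
        xy=W[m][:,:2]; print("bar",m.sum(),np.median(xy,0),xy.min(0),xy.max(0),cv2.fitLine(xy.astype(np.float32),cv2.DIST_HUBER,0,.01,.01).ravel())
        hues=(hsv[...,0]<15) if s>0 else (abs(hsv[...,0].astype(int)-112)<12)
        b=hues&(hsv[...,1]>150)&(W[...,2]<.03)&(W[...,2]>.002)&(abs(W[...,0]-.63)<.12)&(abs(W[...,1])<.35)
        print("plate",b.sum(),cv2.minAreaRect(W[b][:,:2].astype(np.float32)))
        e=hues&(hsv[...,1]>150)&(W[...,2]>.1)&(abs(W[...,0]-.63)<.12)&(abs(W[...,1])<.35)
        k=W[e]; 
        if len(k): c=(k[:,1].min()+k[:,1].max())/2; print("stops",k[k[:,1]<c].mean(0),k[k[:,1]>c].mean(0))
    m=(W[...,2]>.172)&(abs(W[...,0]-.63)<.06)&(abs(W[...,1]-.12)<.15)
    nl,L,S,C=cv2.connectedComponentsWithStats(m.astype(np.uint8))
    for j in range(1,nl): print("tab",S[j,4],W[L==j].mean(0), cv2.minAreaRect(W[L==j][:,:2].astype(np.float32)))
E
```

```text
top
lid ([0.4442, 0.2722, 0.4439, 0.2716, 0.0317, 0.0363], 371)
lid ([0.4793, -0.2788, 0.4798, -0.2775, 0.0318, 0.0363], 372)
jar ([0.4493, 0.085, 0.45, 0.0842, 0.0241, 0.1121], 136)
jar ([0.4559, -0.067, 0.4568, -0.0683, 0.0244, 0.1119], 142)
bar 201 [0.63638581 0.20862173] [0.62398879 0.04196311] [0.65909055 0.27151893] [0.04478013 0.99899685 0.63444924 0.16178311]
plate 801 ((0.6222615242004395, 0.15492677688598633), (0.0942411944270134, 0.2564886808395386), 3.998030185699463)
stops [0.62044147 0.04790398 0.13698806] [0.63459641 0.27169347 0.14293277]
bar 390 [ 0.62448884 -0.16552862] [ 0.61006708 -0.28785387] [ 0.65296511 -0.03984676] [ 0.07312674 -0.9973227   0.6229263  -0.15281844]
plate 2469 ((0.6241517066955566, -0.1606052666902542), (0.10035454481840134, 0.2563577890396118), 4.16684627532959)
stops [ 0.63005231 -0.27875633  0.14124528] [ 0.61158347 -0.03280388  0.14082494]
tab 67 [0.63474494 0.16013852 0.17993647] ((0.634859025478363, 0.16070052981376648), (0.03304111585021019, 0.011470614932477474), 89.91275787353516)
tab 71 [0.63077734 0.08897997 0.17942901] ((0.6308563947
[... 592 characters left out ...]
 [0.63395633 0.04445976 0.13208308] [0.64228862 0.27789198 0.13159239]
bar 287 [ 0.62512149 -0.15734066] [ 0.59555386 -0.28079489] [ 0.63866442 -0.03656322] [ 0.06412046 -0.99794215  0.6248872  -0.13676551]
plate 2238 ((0.6239389777183533, -0.1584724336862564), (0.1004987582564354, 0.26410627365112305), 3.81018328666687)
stops [ 0.63512197 -0.27628233  0.13164275] [0.62151368 0.0061663  0.13610249]
tab 78 [0.63122563 0.09229477 0.17802027] ((0.6300644278526306, 0.09132979810237885), (0.0368490107357502, 0.011327684856951237), 86.4137191772461)
tab 89 [0.63522766 0.16352286 0.17796261] ((0.6342210173606873, 0.16157308220863342), (0.038102809339761734, 0.010979823768138885), 85.80059814453125)
```

```bash
python3 -c "
from lib import *
go(.444,.2735,.10,121)"
```

```text
shift [-292.7 -218.5  122.6] turn [ 0.  -0.  34.8] t 0.9
```

```bash
python3 -m creep '[{"tx":-146,"ty":-109,"wz":17.4,"gripper":1},{"tx":-146,"ty":-109,"wz":17.4,"gripper":1},{"tx":-146,"ty":-109,"wz":17.4,"gripper":1},{"tx":-146,"ty":-109,"wz":17.4,"gripper":1},{"tx":-146,"ty":-109,"wz":17.4,"gripper":1}]' 30; python3 -c "
from lib import *
go(.444,.2735,.10,121)"
```

```text
shift [-292.7 -218.5  122.6] turn [ 0.  -0.  34.8] t 0.9validation failed for argument at $[0]...
```

```bash
python3 -m creep '[{"wx":0,"wy":0,"wz":17.4,"tx":-146,"ty":-109,"tz":0,"gripper":1},{"wx":0,"wy":0,"wz":17.4,"tx":-146,"ty":-109,"tz":0,"gripper":1},{"wx":0,"wy":0,"wz":17.4,"tx":-146,"ty":-109,"tz":0,"gripper":1},{"wx":0,"wy":0,"wz":17.4,"tx":-146,"ty":-109,"tz":0,"gripper":1},{"wx":0,"wy":0,"wz":17.4,"tx":-146,"ty":-109,"tz":0,"gripper":1}]' 30; python3 -c "
from lib import *
go(.444,.2735,.10,121)"
```

```text
time_s: 1.32
tool_pos: [0.3597, 0.4272, 0.223]
tool_rot: [-180.0, 0.2, 137.9]
force: [0.6, -1.6, -0.1]
grip_width: 0.087
grasp_force: 0.0
shift [-165.2  -57.6  123.6] turn [ 0.   0.2 16.9] t 1.32
```

```bash
python3 -m creep '[{"wx":0,"wy":0,"wz":17,"tx":-165,"ty":-58,"tz":60,"gripper":1},{"wx":0,"wy":0,"wz":17,"tx":-165,"ty":-58,"tz":60,"gripper":1},{"wx":0,"wy":0,"wz":17,"tx":-165,"ty":-58,"tz":60,"gripper":1},{"wx":0,"wy":0,"wz":17,"tx":-165,"ty":-58,"tz":120,"gripper":1},{"wx":0,"wy":0,"wz":17,"tx":-165,"ty":-58,"tz":120,"gripper":1}]'; python3 -c "
from lib import *
p,W=cloud();print(circ(W,near(W,.444,.2735,.06,.03,.042)))
print(nets.look_for('lid1_centre','scene')[:4])
p,W=cloud('scene');print(circ(W,near(W,.444,.2735,.06,.03,.042)))
st();go(.444,.2735,.004,121)"
```

```text
time_s: 1.73
tool_pos: [0.4382, 0.2864, 0.115]
tool_rot: [179.7, -0.0, 121.2]
force: [-0.2, 0.9, -0.5]
grip_width: 0.0871
grasp_force: 0.0
None
[{'point': [0.3499, 0.2731, 0.0387], 'confidence': 0.97}, {'point': [0.4524, 0.2808, 0.0388], 'confidence': 0.96}, {'point': [0.3798, 0.3932, 0.0366], 'confidence': 0.93}, {'point': [0.4813, 0.389, 0.0395], 'confidence': 0.58}]
([0.4427, 0.2744, 0.4456, 0.2774, 0.0322, 0.0357], 463)
t1.88 [0.4353 0.2842 0.1116] [-1.797e+02  1.000e-01  1.211e+02] q [-47.   8.  11. 109.  -2.  63.  -4.] F [-1.1  0.5  2.1] T [ 0.04  0.06 -0.03] w0.0865 g0.0
shift [-13.5   2.5 107.6] turn [-0.3  0.1  0.1] t 1.88
```

```bash
python3 -m creep '[{"wx":0,"wy":0,"wz":0,"tx":-13.5,"ty":2.5,"tz":30,"gripper":1},{"wx":0,"wy":0,"wz":0,"tx":-13.5,"ty":2.5,"tz":60,"gripper":1},{"wx":0,"wy":0,"wz":0,"tx":-13.5,"ty":2.5,"tz":85,"gripper":1},{"wx":0,"wy":0,"wz":0,"tx":-13.5,"ty":2.5,"tz":85,"gripper":1},{"wx":0,"wy":0,"wz":0,"tx":-13.5,"ty":2.5,"tz":85,"gripper":1}]'; python3 -c "
from lib import *
st();go(.444,.2740,.004,121)"
```

```text
time_s: 2.3
tool_pos: [0.4445, 0.2786, 0.0294]
tool_rot: [-179.9, -0.0, 121.5]
force: [0.6, 0.5, 1.1]
grip_width: 0.0872
grasp_force: 0.0
t2.30 [0.4445 0.2786 0.0294] [-179.9   -0.   121.5] q [-45.  14.  11. 113.  -3.  53.  -1.] F [0.6 0.5 1.1] T [-0.01 -0.01  0.  ] w0.0872 g0.0
shift [-3.7 -2.8 25.4] turn [-0.1 -0.   0.5] t 2.3
```

```bash
python3 -m creep '[{"wx":0,"wy":0,"wz":0,"tx":-3.5,"ty":-2.5,"tz":20,"gripper":1},{"wx":0,"wy":0,"wz":0,"tx":-3.5,"ty":-2.5,"tz":25,"gripper":1},{"wx":0,"wy":0,"wz":0,"tx":-3.5,"ty":-2.5,"tz":25,"gripper":-1},{"wx":0,"wy":0,"wz":0,"tx":-3.5,"ty":-2.5,"tz":25,"gripper":-1},{"wx":0,"wy":0,"wz":0,"tx":-3.5,"ty":-2.5,"tz":25,"gripper":-1}]' 20; python3 -m creep '[{"wx":0,"wy":0,"wz":0,"tx":0,"ty":0,"tz":0,"gripper":-1},{"wx":0,"wy":0,"wz":0,"tx":0,"ty":0,"tz":0,"gripper":-1},{"wx":0,"wy":0,"wz":0,"tx":0,"ty":0,"tz":0,"gripper":-1}]'; python3 -c "
from lib import *
st();go(.448,.086,.17,100)"
```

```text
time_s: 2.72
tool_pos: [0.4457, 0.2744, 0.0058]
tool_rot: [179.8, -0.0, 121.4]
force: [-0.0, 0.5, 0.2]
grip_width: 0.0745
grasp_force: 0.0
time_s: 2.97
tool_pos: [0.4452, 0.2737, 0.0051]
tool_rot: [179.9, -0.0, 121.4]
force: [-0.3, -0.5, 4.9]
grip_width: 0.0609
grasp_force: 19.8
t2.97 [0.4452 0.2737 0.0051] [179.9  -0.  121.4] q [-45.  16.  11. 114.  -4.  50.   0.] F [-0.3 -0.5  4.9] T [-0.14  0.29 -0.  ] w0.0609 g19.8
shift [-161.7  -95.1 -165.1] turn [ 0.1 -0.  21.4] t 2.97
```

```bash
python3 -m creep '[{"wx":0,"wy":0,"wz":0,"tx":0,"ty":0,"tz":-40,"gripper":-1},{"wx":0,"wy":0,"wz":7,"tx":-14,"ty":-8,"tz":-80,"gripper":-1},{"wx":0,"wy":0,"wz":14,"tx":-36,"ty":-21,"tz":-110,"gripper":-1},{"wx":0,"wy":0,"wz":21,"tx":-62,"ty":-37,"tz":-140,"gripper":-1},{"wx":0,"wy":0,"wz":21.4,"tx":-90,"ty":-53,"tz":-165,"gripper":-1}]'; python3 -m creep '[{"wx":0,"wy":0,"wz":0,"tx":-20,"ty":-42,"tz":0,"gripper":-1},{"wx":0,"wy":0,"wz":0,"tx":-43,"ty":-60,"tz":0,"gripper":-1},{"wx":0,"wy":0,"wz":0,"tx":-43,"ty":-60,"tz":0,"gripper":-1}]'; python3 -c "
from lib import *
st();go(.448,.086,.14,100)
p,W=cloud('scene');print('lid',circ(W,near(W,.448,.1,.07,.17,.25)));print('jar',circ(W,near(W,.448,.086,.05,.108,.116)))
cv2.imwrite('pics/a.png',p[180:330,240:440,::-1].repeat(3,0).repeat(3,1))"
```

```text
time_s: 3.38
tool_pos: [0.4465, 0.1688, 0.1712]
tool_rot: [179.9, -0.1, 99.8]
force: [1.4, 0.1, 0.1]
grip_width: 0.061
grasp_force: 19.9
time_s: 3.63
tool_pos: [0.3919, 0.1112, 0.1689]
tool_rot: [-179.9, -0.0, 99.7]
force: [0.2, 1.0, -0.6]
grip_width: 0.0606
grasp_force: 19.9
t3.63 [0.3919 0.1112 0.1689] [-179.9   -0.    99.7] q [-40. -11.  19. 120.   4.  71. -13.] F [ 0.2  1.  -0.6] T [-0.03 -0.03 -0.02] w0.0606 g19.9
shift [-34.3  51.1  28.8] turn [-0.1 -0.  -0.3] t 3.63
lid ([0.4351, 0.1205, 0.4212, 0.1296, 0.0566, 0.199], 514)
jar ([0.45, 0.0865, 0.4507, 0.089, 0.021, 0.1118], 125)
```

View pics/a.png

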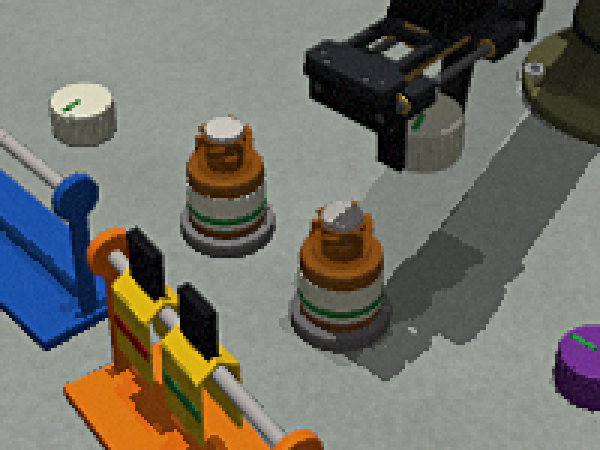

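```bash
python3 -m creep '[{"wx":0,"wy":0,"wz":0,"tx":-17,"ty":28,"tz":0,"gripper":-1},{"wx":0,"wy":0,"wz":0,"tx":-34,"ty":52,"tz":0,"gripper":-1},{"wx":0,"wy":0,"wz":0,"tx":-34,"ty":52,"tz":25,"gripper":-1},{"wx":0,"wy":0,"wz":0,"tx":-34,"ty":52,"tz":25,"gripper":-1},{"wx":0,"wy":0,"wz":0,"tx":-34,"ty":52,"tz":25,"gripper":-1}]'; python3 -c "
from lib import *
st();go(.449,.0865,.118,100)
p,W=cloud('scene')
cv2.imwrite('pics/b.png',p[210:330,270:430,::-1].repeat(4,0).repeat(4,1))"
```

```text
time_s: 4.1
tool_pos: [0.451, 0.092, 0.1428]
tool_rot: [-179.8, 0.1, 100.0]
force: [0.5, 0.6, -1.0]
grip_width: 0.0608
grasp_force: 19.9
t4.10 [0.451  0.092  0.1428] [-1.798e+02  1.000e-01  1.000e+02] q [-38.  -2.  23. 116.   1.  67.  -6.] F [ 0.5  0.6 -1. ] T [-0.02  0.07 -0.02] w0.0608 g19.9
shift [-5.1 -2.8 24.8] turn [-0.2  0.1 -0. ] t 4.1
```

View pics/b.png

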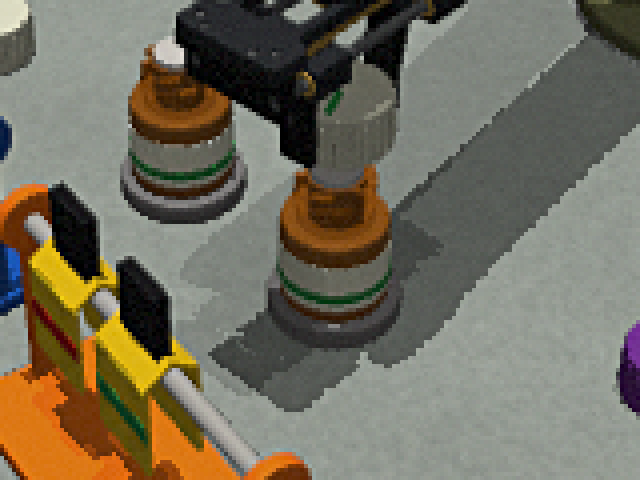

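The lid hangs over the right-hand jar (about (350,130) in the crop) and still has about 5 mm to go towards -y. I'll correct that and lower it.

```bash
python3 -m creep '[{"wx":0,"wy":0,"wz":0,"tx":-5,"ty":-2.8,"tz":0,"gripper":-1},{"wx":0,"wy":0,"wz":0,"tx":-5,"ty":-2.8,"tz":0,"gripper":-1},{"wx":0,"wy":0,"wz":0,"tx":-5,"ty":-2.8,"tz":8,"gripper":-1},{"wx":0,"wy":0,"wz":0,"tx":-5,"ty":-2.8,"tz":16,"gripper":-1},{"wx":0,"wy":0,"wz":0,"tx":-5,"ty":-2.8,"tz":16,"gripper":-1}]'; python3 -c "
from lib import *
st();go(.449,.0865,.115,100)"
```

```text
time_s: 4.57
tool_pos: [0.4487, 0.0863, 0.1264]
tool_rot: [-179.9, 0.0, 100.0]
force: [0.3, 0.1, -1.3]
grip_width: 0.0607
grasp_force: 19.9
t4.57 [0.4487 0.0863 0.1264] [-179.9    0.   100. ] q [-38.  -2.  24. 117.   1.  65.  -5.] F [ 0.3  0.1 -1.3] T [-0.05  0.08 -0.  ] w0.0607 g19.9
shift [ 0.2  0.3 11.4] turn [-0.1  0.  -0. ] t 4.57
```

```bash
python3 -m creep '[{"wx":0,"wy":0,"wz":0,"tx":0,"ty":0,"tz":6,"gripper":-1},{"wx":0,"wy":0,"wz":0,"tx":0,"ty":0,"tz":12,"gripper":-1},{"wx":0,"wy":0,"wz":0,"tx":0,"ty":0,"tz":12,"gripper":-1}]'; python3 -m creep '[{"wx":0,"wy":0,"wz":0,"tx":0,"ty":0,"tz":2,"gripper":-1},{"wx":0,"wy":0,"wz":0,"tx":0,"ty":0,"tz":4,"gripper":-1},{"wx":0,"wy":0,"wz":0,"tx":0,"ty":0,"tz":4,"gripper":-1}]';python3 -c "
from lib import *
st()"
```

```text
time_s: 4.82
tool_pos: [0.4491, 0.0862, 0.1146]
tool_rot: [-179.9, 0.0, 100.0]
force: [0.1, -0.3, -0.9]
grip_width: 0.0609
grasp_force: 19.9
time_s: 5.07
tool_pos: [0.4499, 0.0864, 0.1117]
tool_rot: [-180.0, 0.0, 100.0]
force: [-0.3, -0.4, -0.4]
grip_width: 0.0608
grasp_force: 19.9
t5.07 [0.4499 0.0864 0.1117] [-180.    0.  100.] q [-38.  -1.  24. 118.   0.  63.  -4.] F [-0.3 -0.4 -0.4] T [-0.1   0.03 -0.  ] w0.0608 g19.9
```

```bash
for i in 1 2 3; do python3 -m creep '[{"wx":0,"wy":0,"wz":0,"tx":0,"ty":0,"tz":1,"gripper":-1},{"wx":0,"wy":0,"wz":0,"tx":0,"ty":0,"tz":2,"gripper":-1},{"wx":0,"wy":0,"wz":0,"tx":0,"ty":0,"tz":2,"gripper":-1}]' | grep -E "_pos|force:"; done
```

```text
tool_pos: [0.4499, 0.0863, 0.1099]
force: [-0.5, -0.8, -0.6]
grasp_force: 19.9
tool_pos: [0.4499, 0.0863, 0.1078]
force: [-0.3, -0.6, -0.7]
grasp_force: 19.9
tool_pos: [0.45, 0.0864, 0.1068]
force: [-3.6, -2.3, 7.2]
grasp_force: 19.9
```

```bash
for i in 1 2; do python3 -m creep '[{"wx":0,"wy":0,"wz":-5,"tx":0,"ty":0,"tz":0,"gripper":-1},{"wx":0,"wy":0,"wz":-10,"tx":0,"ty":0,"tz":0,"gripper":-1},{"wx":0,"wy":0,"wz":-10,"tx":0,"ty":0,"tz":0,"gripper":-1}]' 8 | grep -E "_pos|_rot|force:"; python3 -c "
from lib import *
st()"; done
```

```text
tool_pos: [0.4502, 0.0871, 0.107]
tool_rot: [179.9, -0.1, 110.2]
force: [-3.0, -0.5, 7.4]
grasp_force: 7.9
t6.07 [0.4502 0.0871 0.107 ] [ 1.799e+02 -1.000e-01  1.102e+02] q [-38.  -0.  24. 118.   0.  62.   6.] F [-3.  -0.5  7.4] T [-0.1   0.71  0.08] w0.0610 g7.9
tool_pos: [0.4503, 0.0862, 0.1064]
tool_rot: [180.0, 0.0, 120.1]
force: [-0.6, -1.7, 2.4]
grasp_force: 8.0
t6.32 [0.4503 0.0862 0.1064] [180.    0.  120.1] q [-38.  -0.  24. 118.   0.  62.  16.] F [-0.6 -1.7  2.4] T [-0.49  0.25  0.18] w0.0613 g8.0
```

```bash
for i in 1 2 ; do python3 -m creep '[{"wx":0,"wy":0,"wz":0,"tx":0,"ty":0,"tz":1,"gripper":-1},{"wx":0,"wy":0,"wz":0,"tx":0,"ty":0,"tz":1,"gripper":-1}]' 8 >/dev/null; python3 -c "
from lib import *
st()"; python3 -m creep '[{"wx":0,"wy":0,"wz":-5,"tx":0,"ty":0,"tz":0,"gripper":-1},{"wx":0,"wy":0,"wz":-10,"tx":0,"ty":0,"tz":0,"gripper":-1},{"wx":0,"wy":0,"wz":-10,"tx":0,"ty":0,"tz":0,"gripper":-1}]' 8 >/dev/null; python3 -c "
from lib import *
st()"; done
```

```text
t6.48 [0.4507 0.0858 0.1053] [1.799e+02 1.000e-01 1.198e+02] q [-38.  -0.  24. 118.   0.  62.  16.] F [-0.6 -2.5  2.9] T [-0.68  0.15  0.06] w0.0609 g7.9
t6.73 [0.4498 0.0865 0.1046] [-180.   -0.  130.] q [-38.  -0.  24. 118.  -0.  62.  26.] F [ 1.  -1.1 -0.2] T [-0.17 -0.13 -0.04] w0.0608 g7.9
t6.90 [0.4499 0.0864 0.1036] [-180.    -0.   129.8] q [-38.   0.  24. 118.  -0.  61.  26.] F [ 0.3  0.3 -2.1] T [-0.15 -0.04  0.01] w0.0611 g7.9
t7.15 [0.4498 0.0864 0.1038] [-180.   -0.  140.] q [-38.   0.  24. 118.  -0.  62.  36.] F [-0.4 -0.  -0.6] T [-0.04  0.08 -0.01] w0.0610 g7.9
```

```bash
for i in 1 2 3; do python3 -m creep '[{"wx":0,"wy":0,"wz":0,"tx":0,"ty":0,"tz":2,"gripper":-1},{"wx":0,"wy":0,"wz":0,"tx":0,"ty":0,"tz":2,"gripper":-1}]' 8 >/dev/null; python3 -c "
from lib import *
st()"; done; python3 -c "
from lib import *
p,W=cloud('scene')
cv2.imwrite('pics/c.png',p[210:330,270:430,::-1].repeat(4,0).repeat(4,1))"
```

```text
t7.32 [0.4498 0.0865 0.1016] [-180.    -0.   139.8] q [-38.   0.  24. 119.  -0.  61.  36.] F [-0.7 -0.2 -0.8] T [-0.05 -0.01 -0.  ] w0.0611 g7.9
t7.48 [0.4498 0.0864 0.0996] [-180.    -0.   139.9] q [-38.   0.  24. 119.  -0.  61.  36.] F [-1.  -0.8 -0.4] T [-0.07  0.01  0.04] w0.0610 g7.9
t7.65 [0.45   0.0865 0.0979] [180.   -0.  139.9] q [-38.   0.  24. 119.  -0.  61.  36.] F [-0.9  0.4  1.1] T [-0.05  0.08  0.03] w0.0607 g7.9
```

View pics/c.png

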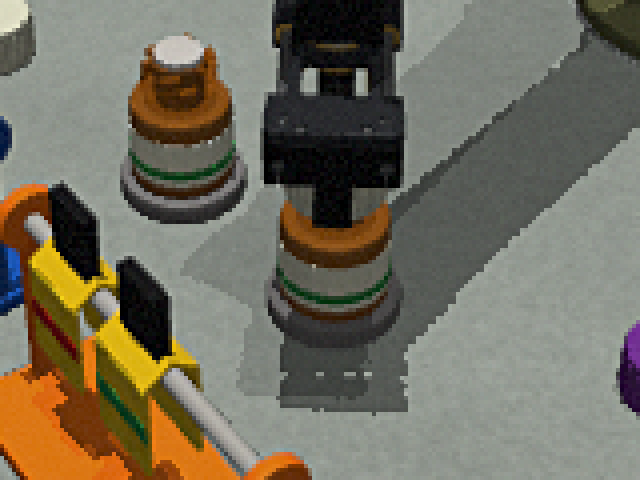

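The lid dropped: it came down 6 mm without force to centre ≈ mouth −1.2 mm. Now screwing clockwise.

```bash
for i in 1 2 ; do python3 -m creep '[{"wx":0,"wy":0,"wz":7,"tx":0,"ty":0,"tz":0.5,"gripper":-1},{"wx":0,"wy":0,"wz":14,"tx":0,"ty":0,"tz":1,"gripper":-1},{"wx":0,"wy":0,"wz":21,"tx":0,"ty":0,"tz":1.5,"gripper":-1},{"wx":0,"wy":0,"wz":28,"tx":0,"ty":0,"tz":2,"gripper":-1},{"wx":0,"wy":0,"wz":28,"tx":0,"ty":0,"tz":2,"gripper":-1}]' 15 >/dev/null; python3 -c "
from lib import *
st()"; done
```

```text
t8.12 [0.45   0.0856 0.0966] [-180.     0.   111.6] q [-38.   1.  24. 119.  -0.  61.   8.] F [-2.8 -1.   4.8] T [-0.53  0.72 -0.1 ] w0.0609 g14.9
t8.53 [0.449  0.0855 0.0939] [-1.799e+02  1.000e-01  8.380e+01] q [-38.   1.  24. 119.  -0.  60. -20.] F [-3.7 -3.1  4.7] T [-0.69  0.97 -0.06] w0.0607 g14.9
```

```bash
for i in 1 2 3 ; do python3 -m creep '[{"wx":0,"wy":0,"wz":5,"tx":0,"ty":0,"tz":0.4,"gripper":-1},{"wx":0,"wy":0,"wz":10,"tx":0,"ty":0,"tz":0.8,"gripper":-1},{"wx":0,"wy":0,"wz":15,"tx":0,"ty":0,"tz":1.2,"gripper":-1},{"wx":0,"wy":0,"wz":15,"tx":0,"ty":0,"tz":1.2,"gripper":-1}]' 15 >/dev/null; python3 -c "
from lib import *
st()"; done
```

```text
t8.87 [0.4491 0.0856 0.0926] [-1.799e+02  1.000e-01  6.900e+01] q [-38.   1.  25. 119.  -0.  60. -35.] F [-5.  -2.2  4.4] T [-0.95  1.02 -0.  ] w0.0610 g14.9
t9.20 [0.449  0.0863 0.0913] [-1.799e+02  1.000e-01  5.410e+01] q [-39.   1.  25. 119.  -0.  60. -49.] F [-4.1 -2.7  3. ] T [-0.58  1.08 -0.03] w0.0610 g14.9
t9.53 [0.4502 0.0878 0.0906] [-1.80e+02 -1.00e-01  3.93e+01] q [-39.   1.  25. 119.  -1.  60. -64.] F [-2.3  2.1  1.3] T [0.2  0.54 0.41] w0.0610 g15.0
```

```bash
python3 -m creep '[{"wx":0,"wy":0,"wz":5,"tx":0,"ty":0,"tz":0,"gripper":-1},{"wx":0,"wy":0,"wz":10,"tx":0,"ty":0,"tz":0,"gripper":-1},{"wx":0,"wy":0,"wz":10,"tx":0,"ty":0,"tz":0,"gripper":-1}]' 20 >/dev/null; python3 -c "
from lib import *
st()"; python3 -m creep '[{"wx":0,"wy":0,"wz":0,"tx":0,"ty":0,"tz":0,"gripper":1},{"wx":0,"wy":0,"wz":0,"tx":0,"ty":0,"tz":0,"gripper":1},{"wx":0,"wy":0,"wz":0,"tx":0,"ty":0,"tz":0,"gripper":1},{"wx":0,"wy":0,"wz":0,"tx":0,"ty":0,"tz":-20,"gripper":1},{"wx":0,"wy":0,"wz":0,"tx":0,"ty":0,"tz":-60,"gripper":1}]' >/dev/null; python3 -m creep '[{"wx":0,"wy":0,"wz":0,"tx":0,"ty":0,"tz":-40,"gripper":1},{"wx":0,"wy":0,"wz":0,"tx":0,"ty":0,"tz":-80,"gripper":1}]' >/dev/null; python3 -c "
from lib import *
st()
p,W=cloud('scene')
print(circ(W,near(W,.449,.0865,.04,.115,.135)))
print('lid2',circ(W,near(W,.479,-.278,.1,.03,.042)))
p,W=cloud('top')
print('lid2',circ(W,near(W,.479,-.278,.1,.03,.042)))
print('jar2',circ(W,near(W,.455,-.065,.04,.108,.118)))
go(.479,-.278,.17,65)"
```

```text
t9.78 [0.4506 0.0876 0.0907] [-1.80e+02 -1.00e-01  2.93e+01] q [-39.   1.  25. 119.  -1.  60. -74.] F [-0.7  1.5  1.4] T [0.25 0.32 0.53] w0.0607 g20.0
t10.37 [0.4497 0.0858 0.2318] [180.   0.  29.] q [-40.  -7.  24. 109.   3.  77. -78.] F [ 1.1 -0.5  0.9] T [0.   0.11 0.  ] w0.0865 g0.0
([0.4484, 0.0887, 0.4506, 0.0914, 0.033, 0.1222], 387)
lid2 ([0.4797, -0.2755, 0.4802, -0.272, 0.033, 0.0356], 224)
lid2 ([0.4801, -0.2791, 0.4799, -0.2781, 0.0317, 0.0362], 370)
jar2 ([0.4561, -0.067, 0.455, -0.0681, 0.0244, 0.1122], 139)
shift [-156.4  331.2   65.6] turn [  0.3  -0.7 -36. ] t 10.47
```

Lid 1 is home: its top is at 0.1222, so the centre is 7.8 mm below the mouth. On to lid 2.

```bash
python3 -m creep '[{"wx":0,"wy":0,"wz":-36,"tx":-156,"ty":331,"tz":0,"gripper":1},{"wx":0,"wy":0,"wz":-36,"tx":-156,"ty":331,"tz":0,"gripper":1},{"wx":0,"wy":0,"wz":-36,"tx":-156,"ty":331,"tz":0,"gripper":1},{"wx":0,"wy":0,"wz":-36,"tx":-156,"ty":331,"tz":0,"gripper":1},{"wx":0,"wy":0,"wz":-36,"tx":-156,"ty":331,"tz":0,"gripper":1}]' >/dev/null; python3 -c "
from lib import *
st();go(.480,-.2775,.06,65)"
```

```text
t10.88 [ 0.4624 -0.0958  0.2301] [180.   -0.   60.4] q [-33.  -6.  39. 108.   4.  77. -25.] F [ 0.9 -0.2  0.4] T [-0.07  0.02  0.01] w0.0868 g0.0
shift [-149.4  105.1  170. ] turn [ 0.  -0.  -4.6] t 10.88
```

```bash
python3 -m creep '[{"wx":0,"wy":0,"wz":-5,"tx":-34,"ty":24,"tz":0,"gripper":1},{"wx":0,"wy":0,"wz":-5,"tx":-68,"ty":48,"tz":10,"gripper":1},{"wx":0,"wy":0,"wz":-5,"tx":-100,"ty":70,"tz":20,"gripper":1},{"wx":0,"wy":0,"wz":-5,"tx":-130,"ty":91,"tz":40,"gripper":1},{"wx":0,"wy":0,"wz":-5,"tx":-149,"ty":105,"tz":70,"gripper":1}]' >/dev/null;  python3 -m creep '[{"wx":0,"wy":0,"wz":0,"tx":0,"ty":0,"tz":40,"gripper":1},{"wx":0,"wy":0,"wz":0,"tx":0,"ty":0,"tz":80,"gripper":1},{"wx":0,"wy":0,"wz":0,"tx":0,"ty":0,"tz":100,"gripper":1},{"wx":0,"wy":0,"wz":0,"tx":0,"ty":0,"tz":100,"gripper":1}]' >/dev/null; python3 -c "
from lib import *
st();go(.480,-.2775,.005,65)
p,W=cloud('scene');print('lid2',circ(W,near(W,.479,-.278,.06,.03,.037)))"
```

```text
t11.63 [ 0.475  -0.2738  0.0551] [-1.795e+02  1.000e-01  6.500e+01] q [-16.  20.  50. 109. -18.  59.  17.] F [-0.7  0.7 -0.5] T [-0.06  0.16  0.03] w0.0870 g0.0
shift [-1.1  6.6 50.1] turn [-0.5  0.1  0. ] t 11.63
lid2 ([0.4789, -0.2751, 0.4801, -0.2703, 0.0333, 0.035], 176)
```

```bash
python3 -m creep '[{"wx":0.5,"wy":0,"wz":0,"tx":-1,"ty":6.5,"tz":15,"gripper":1},{"wx":0.5,"wy":0,"wz":0,"tx":-1,"ty":6.5,"tz":35,"gripper":1},{"wx":0.5,"wy":0,"wz":0,"tx":-1,"ty":6.5,"tz":48,"gripper":1},{"wx":0.5,"wy":0,"wz":0,"tx":-1,"ty":6.5,"tz":50,"gripper":1},{"wx":0.5,"wy":0,"wz":0,"tx":-1,"ty":6.5,"tz":50,"gripper":1}]' >/dev/null;python3 -c "
from lib import *
st();go(.480,-.2775,.005,65)"
```

```text
t12.10 [ 0.4846 -0.2788  0.0108] [-179.5   -0.    65. ] q [-12.  25.  47. 110. -22.  55.  20.] F [ 0.2 -0.2  1. ] T [-0.07  0.06  0.03] w0.0870 g0.0
shift [-0.7 -4.7  5.8] turn [-0.5 -0.   0. ] t 12.1
```

```bash
python3 -m creep '[{"wx":-0.5,"wy":0,"wz":0,"tx":-0.7,"ty":-3,"tz":5,"gripper":1},{"wx":-0.5,"wy":0,"wz":0,"tx":-0.7,"ty":-3,"tz":5,"gripper":1},{"wx":-0.5,"wy":0,"wz":0,"tx":-0.7,"ty":-3,"tz":5,"gripper":1}]' >/dev/null;python3 -c "
from lib import *
st();go(.480,-.2775,.005,65)"; python3 -m creep '[{"wx":0,"wy":0,"wz":0,"tx":0,"ty":0,"tz":0,"gripper":-1},{"wx":0,"wy":0,"wz":0,"tx":0,"ty":0,"tz":0,"gripper":-1},{"wx":0,"wy":0,"wz":0,"tx":0,"ty":0,"tz":0,"gripper":-1},{"wx":0,"wy":0,"wz":0,"tx":0,"ty":0,"tz":0,"gripper":-1},{"wx":0,"wy":0,"wz":0,"tx":0,"ty":0,"tz":0,"gripper":-1}]' 20 >/dev/null; python3 -c "
from lib import *
st();go(.455,-.066,.17,80)"
```

```text
t12.35 [ 0.4815 -0.2781  0.006 ] [ 1.8e+02 -1.0e-01  6.5e+01] q [-12.  25.  47. 111. -23.  54.  21.] F [-0.4  0.6  0. ] T [-0.09  0.04 -0.07] w0.0869 g0.0
shift [-0.1 -1.6  1. ] turn [ 0.  -0.1 -0. ] t 12.35
t12.77 [ 0.4814 -0.278   0.0054] [-180.   -0.   65.] q [-12.  25.  47. 111. -23.  54.  21.] F [-0.   0.6  1.1] T [ 0.01  0.3  -0.03] w0.0615 g0.4
shift [ 181.1 -113.6 -164.5] turn [ -0.  -0. -15.] t 12.77
```

```bash
python3 -m creep '[{"wx":0,"wy":0,"wz":0,"tx":0,"ty":0,"tz":0,"gripper":-1},{"wx":0,"wy":0,"wz":0,"tx":0,"ty":0,"tz":-30,"gripper":-1},{"wx":0,"wy":0,"wz":-4,"tx":0,"ty":0,"tz":-70,"gripper":-1},{"wx":0,"wy":0,"wz":-8,"tx":10,"ty":-6,"tz":-105,"gripper":-1},{"wx":0,"wy":0,"wz":-15,"tx":30,"ty":-19,"tz":-140,"gripper":-1}]' >/dev/null;python3 -c "
from lib import *
st();go(.455,-.066,.15,80)"
```

```text
t13.18 [ 0.4764 -0.2463  0.1465] [180.    0.2  79.9] q [-21.  10.  50. 107.  -8.  67.  22.] F [ 1.1  1.1 -0.3] T [ 0.04 -0.02  0.  ] w0.0606 g19.9
shift [173.7 -52.6  -4.1] turn [ 0.   0.2 -0.1] t 13.18
```

```bash
python3 -m creep '[{"wx":0,"wy":0,"wz":0,"tx":38,"ty":-12,"tz":-5,"gripper":-1},{"wx":0,"wy":0,"wz":0,"tx":77,"ty":-24,"tz":-5,"gripper":-1},{"wx":0,"wy":0,"wz":0,"tx":116,"ty":-36,"tz":-5,"gripper":-1},{"wx":0,"wy":0,"wz":0,"tx":150,"ty":-46,"tz":-5,"gripper":-1},{"wx":0,"wy":0,"wz":0,"tx":173,"ty":-52,"tz":-5,"gripper":-1}]' >/dev/null;python3 -m creep '[{"wx":0,"wy":0,"wz":0,"tx":0,"ty":0,"tz":0,"gripper":-1},{"wx":0,"wy":0,"wz":0,"tx":0,"ty":0,"tz":0,"gripper":-1}]' >/dev/null;python3 -c "
from lib import *
st();go(.455,-.066,.126,80)"
```

```text
t13.77 [ 0.4557 -0.0627  0.1498] [180.   -0.   80.2] q [-37.  -4.  40. 116.   3.  67.  -7.] F [ 0.5 -1.2 -1.5] T [-0.16  0.02  0.01] w0.0609 g19.9
shift [-3.4 -0.1 23.8] turn [ 0.  -0.   0.2] t 13.77
```

```bash
python3 -m creep '[{"wx":0,"wy":0,"wz":0,"tx":-3.4,"ty":0,"tz":12,"gripper":-1},{"wx":0,"wy":0,"wz":0,"tx":-3.4,"ty":0,"tz":24,"gripper":-1},{"wx":0,"wy":0,"wz":0,"tx":-3.4,"ty":0,"tz":24,"gripper":-1},{"wx":0,"wy":0,"wz":0,"tx":-3.4,"ty":0,"tz":24,"gripper":-1}]' >/dev/null;python3 -c "
from lib import *
st();go(.455,-.066,.113,80)"; for i in 1 2 3 4 ; do python3 -m creep '[{"wx":0,"wy":0,"wz":0,"tx":0,"ty":0,"tz":2,"gripper":-1},{"wx":0,"wy":0,"wz":0,"tx":0,"ty":0,"tz":4,"gripper":-1},{"wx":0,"wy":0,"wz":0,"tx":0,"ty":0,"tz":4,"gripper":-1}]' | grep -E "_pos|^force:"; done
```

```text
t14.10 [ 0.4547 -0.0688  0.1255] [-1.799e+02  1.000e-01  7.980e+01] q [-36.  -2.  41. 117.   2.  64.  -6.] F [-0.3 -0.  -0.6] T [-0.16  0.07 -0.03] w0.0612 g19.9
shift [ 2.8 -0.2 12.5] turn [-0.1  0.1 -0.2] t 14.1
tool_pos: [0.4554, -0.0675, 0.1219]
force: [0.3, 0.1, -1.8]
tool_pos: [0.455, -0.0672, 0.1176]
force: [0.2, 0.4, 0.3]
tool_pos: [0.4549, -0.0672, 0.1134]
force: [-0.1, -0.2, -1.1]
tool_pos: [0.4549, -0.0672, 0.1094]
force: [0.2, -0.1, -0.1]
```

```bash
for i in 1 2 3; do python3 -m creep '[{"wx":0,"wy":0,"wz":0,"tx":0,"ty":0,"tz":1,"gripper":-1},{"wx":0,"wy":0,"wz":0,"tx":0,"ty":0,"tz":1.5,"gripper":-1},{"wx":0,"wy":0,"wz":0,"tx":0,"ty":0,"tz":1.5,"gripper":-1}]' | grep -E "_pos|^force:"; done
```

```text
tool_pos: [0.4551, -0.0672, 0.1082]
force: [0.4, 0.4, -0.5]
tool_pos: [0.4553, -0.0673, 0.107]
force: [-1.4, 0.4, 1.0]
tool_pos: [0.4555, -0.0673, 0.1065]
force: [-2.6, 0.2, 9.3]
```

Contact, with the lid standing on the thread (centre about +7 mm). Turning backward.

```bash
for i in 1 2 3 4; do python3 -m creep '[{"wx":0,"wy":0,"wz":-5,"tx":0,"ty":0,"tz":0,"gripper":-1},{"wx":0,"wy":0,"wz":-10,"tx":0,"ty":0,"tz":0.3,"gripper":-1},{"wx":0,"wy":0,"wz":-10,"tx":0,"ty":0,"tz":0.3,"gripper":-1}]' 8 >/dev/null; python3 -c "
from lib import *
st()"; done
```

```text
t16.10 [ 0.4561 -0.0665  0.1063] [ 1.799e+02 -1.000e-01  9.020e+01] q [-36.  -0.  42. 119.   0.  62.   6.] F [-1.5  0.7  8.3] T [ 0.22  0.49 -0.02] w0.0609 g8.0
t16.35 [ 0.4566 -0.0668  0.1062] [179.8  -0.  100.2] q [-36.  -0.  42. 119.   0.  62.  16.] F [-0.7  0.7  8.6] T [0.05 0.37 0.07] w0.0615 g8.0
t16.60 [ 0.456  -0.0672  0.1051] [179.9   0.  110.2] q [-36.  -0.  42. 119.   0.  62.  26.] F [-0.9 -0.2  4.3] T [-0.19  0.04  0.24] w0.0618 g8.0
t16.85 [ 0.4548 -0.0673  0.1038] [-180.   -0.  120.] q [-36.  -0.  42. 119.   0.  62.  35.] F [ 0.4 -0.1 -0.5] T [-0.04  0.07 -0.03] w0.0616 g8.0
```

Force vanished after 40°, the same signature as on jar 1. I'll press down.

```bash
for i in 1 2 3 4; do python3 -m creep '[{"wx":0,"wy":0,"wz":0,"tx":0,"ty":0,"tz":2,"gripper":-1},{"wx":0,"wy":0,"wz":0,"tx":0,"ty":0,"tz":2,"gripper":-1}]' 8 >/dev/null; python3 -c "
from lib import *
st()"; done
```

```text
t17.02 [ 0.4547 -0.0672  0.1016] [-180.    -0.   119.8] q [-36.  -0.  42. 119.   0.  61.  35.] F [ 0.1  0.  -1.6] T [-0.08  0.08 -0.01] w0.0612 g8.0
t17.18 [ 0.4549 -0.0672  0.0997] [-180.    -0.   119.9] q [-36.   0.  42. 119.  -0.  61.  36.] F [ 0.7 -0.   0.1] T [-0.05  0.02 -0.08] w0.0613 g8.0
t17.35 [ 0.455  -0.0672  0.0978] [-180.   -0.  120.] q [-36.   0.  42. 119.  -0.  61.  36.] F [ 0.4  0.1 -0.8] T [-0.05  0.03  0.01] w0.0616 g8.0
t17.52 [ 0.4554 -0.0672  0.0961] [180.  -0. 120.] q [-36.   0.  42. 119.  -0.  60.  36.] F [0.  0.6 0.3] T [-0.03 -0.05  0.  ] w0.0616 g8.0
```

```bash
for i in 1 2 ; do python3 -m creep '[{"wx":0,"wy":0,"wz":7,"tx":0,"ty":0,"tz":0.5,"gripper":-1},{"wx":0,"wy":0,"wz":14,"tx":0,"ty":0,"tz":1,"gripper":-1},{"wx":0,"wy":0,"wz":21,"tx":0,"ty":0,"tz":1.5,"gripper":-1},{"wx":0,"wy":0,"wz":28,"tx":0,"ty":0,"tz":2,"gripper":-1},{"wx":0,"wy":0,"wz":28,"tx":0,"ty":0,"tz":2,"gripper":-1}]' 15 >/dev/null; python3 -c "
from lib import *
st()"; done;  for i in 1 2 3 ; do python3 -m creep '[{"wx":0,"wy":0,"wz":5,"tx":0,"ty":0,"tz":0.4,"gripper":-1},{"wx":0,"wy":0,"wz":10,"tx":0,"ty":0,"tz":0.8,"gripper":-1},{"wx":0,"wy":0,"wz":15,"tx":0,"ty":0,"tz":1.0,"gripper":-1},{"wx":0,"wy":0,"wz":15,"tx":0,"ty":0,"tz":1.0,"gripper":-1}]' 15 >/dev/null; python3 -c "
from lib import *
st()"; done
```

```text
t17.93 [ 0.4556 -0.0673  0.0945] [180.   -0.   91.8] q [-36.   1.  42. 119.  -0.  60.   8.] F [0.1 0.5 3.3] T [-0.12  0.19 -0.11] w0.0613 g15.0
t18.35 [ 0.4551 -0.0671  0.0922] [-180.   -0.   64.] q [-37.   1.  42. 119.  -1.  60. -20.] F [-0.4  1.   1.2] T [-0.07  0.28 -0.08] w0.0610 g15.0
t18.68 [ 0.455  -0.0672  0.0911] [-180.     0.    49.2] q [-37.   1.  43. 119.  -1.  60. -35.] F [-0.7  0.1  0.4] T [-0.02  0.2   0.01] w0.0615 g15.0
t19.02 [ 0.4552 -0.0666  0.0903] [-179.9   -0.    34.3] q [-37.   1.  43. 120.  -1.  60. -49.] F [-1.6  1.1  1.5] T [0.32 0.27 0.36] w0.0606 g15.0
t19.35 [ 0.4551 -0.0667  0.0894] [-179.9    0.    19.3] q [-37.   1.  43. 120.  -1.  60. -64.] F [-1.7  1.6  4.2] T [0.36 0.55 0.38] w0.0614 g15.0
```

```bash
python3 -m creep '[{"wx":0,"wy":0,"wz":5,"tx":0,"ty":0,"tz":0,"gripper":-1},{"wx":0,"wy":0,"wz":10,"tx":0,"ty":0,"tz":0,"gripper":-1},{"wx":0,"wy":0,"wz":10,"tx":0,"ty":0,"tz":0,"gripper":-1}]' 20 >/dev/null; python3 -c "
from lib import *
st()"; python3 -m creep '[{"wx":0,"wy":0,"wz":0,"tx":0,"ty":0,"tz":0,"gripper":1},{"wx":0,"wy":0,"wz":0,"tx":0,"ty":0,"tz":0,"gripper":1},{"wx":0,"wy":0,"wz":0,"tx":0,"ty":0,"tz":0,"gripper":1},{"wx":0,"wy":0,"wz":0,"tx":0,"ty":0,"tz":-20,"gripper":1},{"wx":0,"wy":0,"wz":0,"tx":0,"ty":0,"tz":-60,"gripper":1}]' >/dev/null; python3 -m creep '[{"wx":0,"wy":0,"wz":0,"tx":0,"ty":0,"tz":-40,"gripper":1},{"wx":0,"wy":0,"wz":0,"tx":0,"ty":0,"tz":-80,"gripper":1},{"wx":0,"wy":0,"wz":0,"tx":0,"ty":0,"tz":-115,"gripper":1},{"wx":0,"wy":0,"wz":0,"tx":0,"ty":0,"tz":-115,"gripper":1}]' >/dev/null; python3 -c "
from lib import *
st()
p,W=cloud('scene')
print(circ(W,near(W,.455,-.066,.04,.115,.135)))
print(circ(W,near(W,.449,.0865,.04,.115,.135)))
for c in ('top','scene'):
  p,W=cloud(c)
  m=(W[...,2]>.172)&(W[...,2]<.185)&(abs(W[...,0]-.63)<.06)&(abs(W[...,1]-.12)<.15)
  nl,L,S,C=cv2.connectedComponentsWithStats(m.astype(np.uint8))
  for j in range(1,nl):
    if S[j,4]>20: print('tab',S[j,4],W[L==j].mean(0), cv2.minAreaRect(W[L==j][:,:2].astype(np.float32)))
cv2.imwrite('pics/d.png',p[170:400,170:470,::-1].repeat(2,0).repeat(2,1))
go(.631,.0905,.26,175)"
```

```text
t19.60 [ 0.4558 -0.0665  0.0894] [-1.8e+02 -1.0e-01  9.4e+00] q [-37.   1.  43. 120.  -1.  60. -74.] F [0.2 2.7 2.3] T [0.6  0.07 0.57] w0.0608 g20.0
t20.35 [ 0.4589 -0.0681  0.271 ] [-180.    -0.7    9.1] q [-39. -10.  39. 106.   6.  82. -82.] F [ 0.9 -0.4 -0. ] T [-0.08  0.09 -0.01] w0.0869 g0.0
([0.456, -0.0636, 0.4579, -0.062, 0.032, 0.122], 308)
([0.4471, 0.0888, 0.451, 0.091, 0.0337, 0.1221], 390)
tab 66 [0.63505428 0.16035969 0.17875658] ((0.6355083584785461, 0.16034936904907227), (0.03316979855298996, 0.012075142934918404), 87.341552734375)
tab 71 [0.63098808 0.08961155 0.17823403] ((0.6309279203414917, 0.08948768675327301), (0.011348182335495949, 0.035353440791368484), 0.26808661222457886)
tab 83 [0.6314081  0.09286645 0.17762571] ((0.6304129958152771, 0.09103398025035858), (0.039304737001657486, 0.012039920315146446), 89.76973724365234)
tab 90 [0.6353697  0.16383443 0.17827658] ((0.6345309019088745, 0.1619478166103363), (0.037775080651044846, 0.011047755368053913), 85.84037780761719)
shift [ 198.7 -128.5    3.7] turn [  -0.   -0. -166.] t 20.5
```

View pics/d.png

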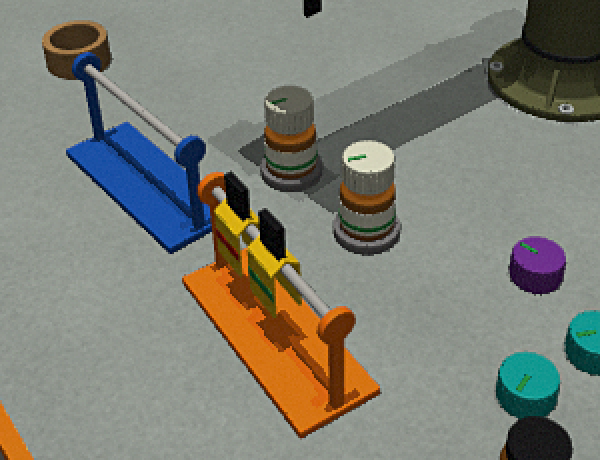

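Both jars are closed (lid tops at 0.122). The tags still hang at (237,195) and (271,232) in the crop, and the bars can be seen. Next is the red tag.

```bash
python3 -m creep '[{"wx":0,"wy":0,"wz":-7,"tx":20,"ty":-13,"tz":5,"gripper":1},{"wx":0,"wy":0,"wz":-14,"tx":40,"ty":-26,"tz":5,"gripper":1},{"wx":0,"wy":0,"wz":-21,"tx":60,"ty":-39,"tz":5,"gripper":1},{"wx":0,"wy":0,"wz":-28,"tx":80,"ty":-52,"tz":5,"gripper":1},{"wx":0,"wy":0,"wz":-35,"tx":100,"ty":-65,"tz":5,"gripper":1}]' >/dev/null; python3 -m creep '[{"wx":0,"wy":0,"wz":-7,"tx":0,"ty":0,"tz":0,"gripper":1},{"wx":0,"wy":0,"wz":-14,"tx":0,"ty":0,"tz":0,"gripper":1},{"wx":0,"wy":0,"wz":-21,"tx":0,"ty":0,"tz":0,"gripper":1},{"wx":0,"wy":0,"wz":-28,"tx":0,"ty":0,"tz":0,"gripper":1},{"wx":0,"wy":0,"wz":-35,"tx":0,"ty":0,"tz":0,"gripper":1}]' >/dev/null; python3 -c "
from lib import *
st();go(.631,.0895,.23,87)"
```

```text
t21.33 [0.5426 0.0121 0.2567] [-1.798e+02  1.000e-01  7.940e+01] q [-41.   5.  40.  97.  -3.  80. -12.] F [-0.4  0.1 -0.1] T [-0.08  0.05  0.02] w0.0868 g0.0
shift [92.4 72.7 26.2] turn [-0.2  0.1 -7.6] t 21.33
```

```bash
python3 -m creep '[{"wx":0,"wy":0,"wz":-4,"tx":30,"ty":24,"tz":0,"gripper":1},{"wx":0,"wy":0,"wz":-7.6,"tx":60,"ty":48,"tz":10,"gripper":1},{"wx":0,"wy":0,"wz":-7.6,"tx":92,"ty":73,"tz":26,"gripper":1},{"wx":0,"wy":0,"wz":-7.6,"tx":92,"ty":73,"tz":26,"gripper":1},{"wx":0,"wy":0,"wz":-7.6,"tx":92,"ty":73,"tz":26,"gripper":1}]' >/dev/null; python3 -c "
from lib import *
st();go(.631,.0895,.145,87)"
```

```text
t21.75 [0.6318 0.0909 0.2273] [-179.5    0.3   86.8] q [-40.  20.  37.  85. -12.  80.  -5.] F [-1.  -0.7 -0.6] T [-0.13  0.08  0.  ] w0.0872 g0.0
shift [-1.   0.  82.3] turn [-0.5  0.3 -0.2] t 21.75
```

```bash
python3 -m creep '[{"wx":0,"wy":0,"wz":0,"tx":-1,"ty":0,"tz":30,"gripper":1},{"wx":0,"wy":0,"wz":0,"tx":-1,"ty":0,"tz":60,"gripper":1},{"wx":0,"wy":0,"wz":0,"tx":-1,"ty":0,"tz":80,"gripper":1},{"wx":0,"wy":0,"wz":0,"tx":-1,"ty":0,"tz":81,"gripper":1},{"wx":0,"wy":0,"wz":0,"tx":-1,"ty":0,"tz":81,"gripper":1}]' >/dev/null; python3 -c "
from lib import *
st()"; python3 -m creep '[{"wx":0,"wy":0,"wz":0,"tx":0,"ty":0,"tz":0,"gripper":-1},{"wx":0,"wy":0,"wz":0,"tx":0,"ty":0,"tz":0,"gripper":-1},{"wx":0,"wy":0,"wz":0,"tx":0,"ty":0,"tz":0,"gripper":-1},{"wx":0,"wy":0,"wz":0,"tx":0,"ty":0,"tz":0,"gripper":-1},{"wx":0,"wy":0,"wz":0,"tx":0,"ty":0,"tz":0,"gripper":-1}]' 20 >/dev/null; python3 -m creep '[{"wx":0,"wy":0,"wz":0,"tx":0,"ty":0,"tz":0,"gripper":-1},{"wx":0,"wy":0,"wz":0,"tx":0,"ty":0,"tz":0,"gripper":-1},{"wx":0,"wy":0,"wz":0,"tx":0,"ty":0,"tz":0,"gripper":-1},{"wx":0,"wy":0,"wz":0,"tx":0,"ty":0,"tz":0,"gripper":-1},{"wx":0,"wy":0,"wz":0,"tx":0,"ty":0,"tz":0,"gripper":-1}]' 20 >/dev/null; python3 -c "
from lib import *
st();go(.6273,-.209,.255,94)"
```

```text
t22.17 [0.6314 0.0864 0.1513] [-1.798e+02  1.000e-01  8.650e+01] q [-39.  22.  37.  91. -14.  71.  -3.] F [ 0.7  0.  -0.5] T [-0.11  0.02  0.03] w0.0872 g0.0
t23.00 [0.6329 0.088  0.1522] [-180.    -0.    86.6] q [-39.  22.  36.  91. -14.  71.  -3.] F [ 0.5 -0.5 -0.4] T [-0.11  0.05  0.01] w0.0282 g0.0
shift [-296.8   12.  -102.9] turn [-0.  -0.  -7.4] t 23.0
```

```bash
python3 -m creep '[{"wx":0,"wy":0,"wz":0,"tx":0,"ty":0,"tz":7,"gripper":-0.4},{"wx":0,"wy":0,"wz":0,"tx":0,"ty":0,"tz":7,"gripper":-1},{"wx":0,"wy":0,"wz":0,"tx":0,"ty":0,"tz":7,"gripper":-1},{"wx":0,"wy":0,"wz":0,"tx":0,"ty":0,"tz":7,"gripper":-1},{"wx":0,"wy":0,"wz":0,"tx":0,"ty":0,"tz":7,"gripper":-1}]' 20 >/dev/null; python3 -m creep '[{"wx":0,"wy":0,"wz":0,"tx":0,"ty":0,"tz":0,"gripper":-1},{"wx":0,"wy":0,"wz":0,"tx":0,"ty":0,"tz":0,"gripper":-1},{"wx":0,"wy":0,"wz":0,"tx":0,"ty":0,"tz":0,"gripper":-1}]' 20 >/dev/null; python3 -c "
from lib import *
st();go(.6273,-.209,.255,94)"
```

```text
t23.67 [0.6314 0.0881 0.145 ] [-179.8   -0.    86.6] q [-39.  22.  36.  92. -14.  71.  -3.] F [-4.7 -0.1  2.9] T [-0.09  1.4   0.02] w0.0100 g20.0
shift [-296.8   13.  -110.1] turn [-0.2 -0.  -7.4] t 23.67
```

```bash
python3 -m creep '[{"wx":0,"wy":0,"wz":0,"tx":0,"ty":0,"tz":-35,"gripper":-1},{"wx":0,"wy":0,"wz":0,"tx":0,"ty":0,"tz":-75,"gripper":-1},{"wx":0,"wy":0,"wz":0,"tx":0,"ty":0,"tz":-108,"gripper":-1},{"wx":0,"wy":0,"wz":0,"tx":0,"ty":0,"tz":-110,"gripper":-1},{"wx":0,"wy":0,"wz":0,"tx":0,"ty":0,"tz":-110,"gripper":-1}]' >/dev/null; python3 -c "
from lib import *
st();go(.6273,-.209,.255,94)
p,W=cloud('scene');cv2.imwrite('pics/e.png',p[130:400,170:470,::-1].repeat(2,0).repeat(2,1))"
```

```text
t24.08 [0.635  0.0878 0.2582] [ 1.796e+02 -1.000e-01  8.660e+01] q [-40.  18.  38.  83. -11.  82.  -5.] F [-0.2 -0.5 -1.5] T [-0.1   0.06 -0.03] w0.0100 g20.0
shift [-296.7   10.     2.7] turn [ 0.4 -0.1 -7.4] t 24.08
```

View pics/e.png

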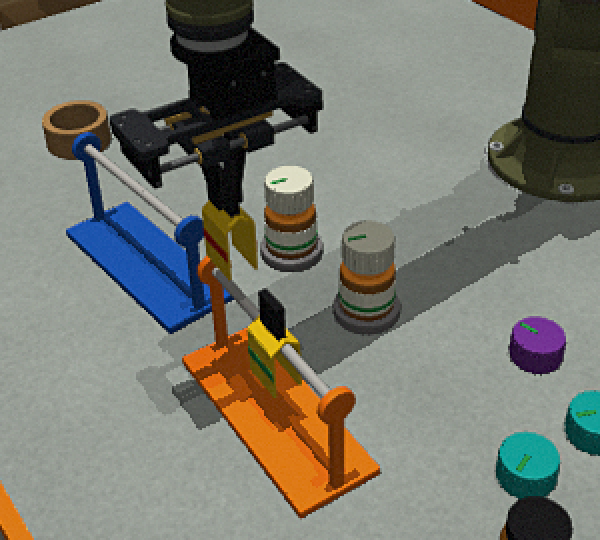

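The red tag hangs in the gripper, clear of the bar. I'll carry it to the blue rail.

```bash
python3 -m creep '[{"wx":0,"wy":0,"wz":-2,"tx":-37,"ty":1,"tz":0,"gripper":-1},{"wx":0,"wy":0,"wz":-4,"tx":-74,"ty":3,"tz":0,"gripper":-1},{"wx":0,"wy":0,"wz":-6,"tx":-111,"ty":5,"tz":0,"gripper":-1},{"wx":0,"wy":0,"wz":-7.4,"tx":-148,"ty":6,"tz":0,"gripper":-1},{"wx":0,"wy":0,"wz":-7.4,"tx":-185,"ty":7,"tz":0,"gripper":-1}]' >/dev/null; python3 -c "
from lib import *
st();go(.6273,-.209,.255,94)"
```

```text
t24.55 [ 0.628  -0.0984  0.253 ] [-179.9   -0.    94.1] q [-25.  19.  41.  84. -12.  82.  20.] F [0.2 0.4 0.1] T [-0.08  0.05 -0.04] w0.0098 g20.0
shift [-110.2   -8.6   -2.1] turn [-0.1 -0.   0.1] t 24.55
```

```bash
python3 -m creep '[{"wx":0,"wy":0,"wz":0,"tx":-37,"ty":-3,"tz":0,"gripper":-1},{"wx":0,"wy":0,"wz":0,"tx":-74,"ty":-6,"tz":0,"gripper":-1},{"wx":0,"wy":0,"wz":0,"tx":-110,"ty":-8.5,"tz":0,"gripper":-1},{"wx":0,"wy":0,"wz":0,"tx":-110,"ty":-8.5,"tz":0,"gripper":-1},{"wx":0,"wy":0,"wz":0,"tx":-110,"ty":-8.5,"tz":0,"gripper":-1}]' >/dev/null; python3 -c "
from lib import *
st();go(.6273,-.209,.16,94)"
```

```text
t24.97 [ 0.6263 -0.211   0.253 ] [-179.8    0.    93.6] q [-15.  23.  43.  80. -15.  83.  31.] F [-0.3  1.  -1. ] T [-0.03  0.05 -0.04] w0.0099 g20.0
shift [ 2.   1.4 93. ] turn [-0.2  0.  -0.4] t 24.97
```

```bash
python3 -m creep '[{"wx":0,"wy":0,"wz":0,"tx":0,"ty":0,"tz":15,"gripper":-1},{"wx":0,"wy":0,"wz":0,"tx":0,"ty":0,"tz":35,"gripper":-1},{"wx":0,"wy":0,"wz":0,"tx":0,"ty":0,"tz":55,"gripper":-1},{"wx":0,"wy":0,"wz":0,"tx":0,"ty":0,"tz":55,"gripper":-1}]' >/dev/null; python3 -c "
from lib import *
st();go(.6273,-.209,.147,94)"; python3 -m creep '[{"wx":0,"wy":0,"wz":0,"tx":0,"ty":0,"tz":15,"gripper":-1},{"wx":0,"wy":0,"wz":0,"tx":0,"ty":0,"tz":30,"gripper":-1},{"wx":0,"wy":0,"wz":0,"tx":0,"ty":0,"tz":42,"gripper":-1},{"wx":0,"wy":0,"wz":0,"tx":0,"ty":0,"tz":46,"gripper":-1},{"wx":0,"wy":0,"wz":0,"tx":0,"ty":0,"tz":46,"gripper":-1}]' >/dev/null; python3 -c "
from lib import *
st();go(.6273,-.209,.145,94)"
```

```text
t25.30 [ 0.6261 -0.2037  0.1942] [-179.5   -0.2   94.2] q [-15.  24.  42.  85. -16.  78.  32.] F [-0.6  0.1 -0.7] T [-0.03  0.1  -0.02] w0.0099 g20.0
shift [-5.6  1.2 47.2] turn [-0.5 -0.2  0.2] t 25.3
t25.72 [ 0.6277 -0.2062  0.1529] [-1.799e+02 -1.000e-01  9.410e+01] q [-15.  26.  41.  88. -18.  73.  33.] F [-0.3 -0.  -0.8] T [-0.1   0.09 -0.02] w0.0101 g20.0
shift [-2.8 -0.6  7.9] turn [-0.1 -0.1  0.1] t 25.72
```

Centred and free of force. Lower the rest, release and back up.

```bash
python3 -m creep '[{"wx":0,"wy":0,"wz":0,"tx":0,"ty":0,"tz":3,"gripper":-1},{"wx":0,"wy":0,"wz":0,"tx":0,"ty":0,"tz":6,"gripper":-1},{"wx":0,"wy":0,"wz":0,"tx":0,"ty":0,"tz":7,"gripper":-1},{"wx":0,"wy":0,"wz":0,"tx":0,"ty":0,"tz":7,"gripper":-1}]' >/dev/null; python3 -c "
from lib import *
st()"; python3 -m creep '[{"wx":0,"wy":0,"wz":0,"tx":0,"ty":0,"tz":0,"gripper":0.2},{"wx":0,"wy":0,"wz":0,"tx":0,"ty":0,"tz":0,"gripper":0.2},{"wx":0,"wy":0,"wz":0,"tx":0,"ty":0,"tz":0,"gripper":0.2},{"wx":0,"wy":0,"wz":0,"tx":0,"ty":0,"tz":0,"gripper":0.2},{"wx":0,"wy":0,"wz":0,"tx":0,"ty":0,"tz":0,"gripper":0.2}]' >/dev/null;  python3 -c "
from lib import *
st()"; python3 -m creep '[{"wx":0,"wy":0,"wz":0,"tx":0,"ty":0,"tz":-20,"gripper":0.2},{"wx":0,"wy":0,"wz":0,"tx":0,"ty":0,"tz":-50,"gripper":0.2},{"wx":0,"wy":0,"wz":0,"tx":0,"ty":0,"tz":-85,"gripper":0.2},{"wx":0,"wy":0,"wz":0,"tx":0,"ty":0,"tz":-85,"gripper":0.2}]' >/dev/null; python3 -c "
from lib import *
st();go(.635,.160,.23,87)
for c in ('top','scene'):
  p,W=cloud(c)
  m=(W[...,2]>.170)&(W[...,2]<.185)&(abs(W[...,0]-.63)<.06)&(abs(W[...,1])<.3)
  nl,L,S,C=cv2.connectedComponentsWithStats(m.astype(np.uint8))
  for j in range(1,nl):
    if S[j,4]>20: print('tab',S[j,4],W[L==j].mean(0), W[L==j].max(0))
"
```

```text
t26.05 [ 0.6283 -0.2075  0.1473] [180.  -0.  94.] q [-15.  26.  41.  88. -18.  72.  33.] F [ 0.3 -0.6 -0.3] T [-0.08  0.07 -0.03] w0.0098 g20.0
t26.47 [ 0.6283 -0.2075  0.1473] [180.  -0.  94.] q [-15.  26.  41.  88. -18.  72.  33.] F [-0.2 -0.6  0.5] T [-0.06  0.02  0.07] w0.0353 g0.0
t26.80 [ 0.6312 -0.2093  0.2397] [179.4   0.2  94. ] q [-15.  23.  43.  81. -16.  81.  31.] F [ 0.1 -0.5  1.1] T [-0.1  -0.02  0.06] w0.0508 g0.0
shift [368.1  29.5   8.7] turn [0.6 0.2 7. ] t 26.8
tab 63 [0.63495668 0.16077973 0.17859996] [0.64190316 0.17676366 0.18406292]
tab 58 [ 0.63176111 -0.19951455  0.17708609] [ 0.63810169 -0.18387915  0.18223734]
tab 100 [0.63533214 0.16371444 0.17718066] [0.63983898 0.1808651  0.18161129]
```

```bash
python3 -m creep '[{"wx":0,"wy":0,"wz":2,"tx":40,"ty":4,"tz":0,"gripper":0.2},{"wx":0,"wy":0,"wz":4,"tx":80,"ty":8,"tz":0,"gripper":0.2},{"wx":0,"wy":0,"wz":6,"tx":120,"ty":12,"tz":0,"gripper":0.2},{"wx":0,"wy":0,"wz":7,"tx":160,"ty":15,"tz":0,"gripper":0.2},{"wx":0,"wy":0,"wz":7,"tx":200,"ty":18,"tz":0,"gripper":0.2}]' >/dev/null; python3 -c "
from lib import *
st();go(.635,.160,.23,87)
for c in ('top','scene'):
  p,W=cloud(c)
  m=(W[...,2]>.170)&(W[...,2]<.185)&(abs(W[...,0]-.63)<.06)&(abs(W[...,1]+.2)<.1)
  nl,L,S,C=cv2.connectedComponentsWithStats(m.astype(np.uint8))
  for j in range(1,nl):
    if S[j,4]>20: print('tab',S[j,4],W[L==j].mean(0), cv2.minAreaRect(W[L==j][:,:2].astype(np.float32)))
"
```

```text
t27.32 [ 0.6312 -0.0046  0.2306] [-179.9   -0.    87. ] q [-34.  19.  41.  87. -12.  79.   4.] F [ 1.8 -0.6 -0.7] T [-0.08 -0.06  0.02] w0.0523 g0.0
shift [164.5  -4.9   0.7] turn [-0.1 -0.  -0. ] t 27.32
tab 74 [ 0.63109829 -0.20550749  0.17780138] ((0.6327310800552368, -0.2058277726173401), (0.01450793631374836, 0.03636041656136513), 6.2273359298706055)
```

```bash
python3 -m creep '[{"wx":0,"wy":0,"wz":0,"tx":38,"ty":-1,"tz":0,"gripper":0.2},{"wx":0,"wy":0,"wz":0,"tx":76,"ty":-2,"tz":0,"gripper":0.2},{"wx":0,"wy":0,"wz":0,"tx":114,"ty":-3,"tz":0,"gripper":0.2},{"wx":0,"wy":0,"wz":0,"tx":145,"ty":-4,"tz":0,"gripper":0.2},{"wx":0,"wy":0,"wz":0,"tx":164,"ty":-5,"tz":0,"gripper":0.2}]' >/dev/null; python3 -m creep '[{"wx":0,"wy":0,"wz":0,"tx":0,"ty":0,"tz":0,"gripper":0.2},{"wx":0,"wy":0,"wz":0,"tx":0,"ty":0,"tz":0,"gripper":0.2}]' >/dev/null; python3 -c "
from lib import *
st();go(.6355,.160,.145,87)"
```

```text
t28.00 [0.6349 0.1586 0.2305] [-1.799e+02  1.000e-01  8.720e+01] q [-44.  21.  37.  83. -13.  80. -10.] F [-0.2 -0.5 -0.2] T [-0.15  0.05 -0.  ] w0.0523 g0.0
shift [ 1.5  0.7 85.5] turn [-0.1  0.1  0.2] t 28.0
```

```bash
python3 -m creep '[{"wx":0,"wy":0,"wz":0,"tx":1,"ty":0.5,"tz":30,"gripper":0.2},{"wx":0,"wy":0,"wz":0,"tx":1,"ty":0.5,"tz":60,"gripper":0.2},{"wx":0,"wy":0,"wz":0,"tx":1,"ty":0.5,"tz":80,"gripper":0.2},{"wx":0,"wy":0,"wz":0,"tx":1,"ty":0.5,"tz":85,"gripper":0.2},{"wx":0,"wy":0,"wz":0,"tx":1,"ty":0.5,"tz":85,"gripper":0.2}]' >/dev/null; python3 -c "
from lib import *
st()"; python3 -m creep '[{"wx":0,"wy":0,"wz":0,"tx":0,"ty":0,"tz":0,"gripper":-1},{"wx":0,"wy":0,"wz":0,"tx":0,"ty":0,"tz":0,"gripper":-1},{"wx":0,"wy":0,"wz":0,"tx":0,"ty":0,"tz":0,"gripper":-1},{"wx":0,"wy":0,"wz":0,"tx":0,"ty":0,"tz":0,"gripper":-1},{"wx":0,"wy":0,"wz":0,"tx":0,"ty":0,"tz":0,"gripper":-1}]' 20 >/dev/null; python3 -m creep '[{"wx":0,"wy":0,"wz":0,"tx":0,"ty":0,"tz":0,"gripper":-1},{"wx":0,"wy":0,"wz":0,"tx":0,"ty":0,"tz":0,"gripper":-1},{"wx":0,"wy":0,"wz":0,"tx":0,"ty":0,"tz":0,"gripper":-1},{"wx":0,"wy":0,"wz":0,"tx":0,"ty":0,"tz":0,"gripper":-1},{"wx":0,"wy":0,"wz":0,"tx":0,"ty":0,"tz":0,"gripper":-1}]' 20 >/dev/null; python3 -c "
from lib import *
st();go(.621,-.109,.255,94)"
```

```text
t28.42 [0.6352 0.1557 0.1452] [-1.798e+02  1.000e-01  8.680e+01] q [-43.  24.  36.  89. -15.  72.  -9.] F [0.5 0.2 0.1] T [-0.04  0.12 -0.04] w0.0522 g0.0
t29.25 [0.6349 0.1586 0.1473] [-179.8   -0.    87. ] q [-44.  24.  36.  89. -15.  72.  -9.] F [-6.4  0.1  5.2] T [-0.16  1.4   0.06] w0.0099 g20.0
shift [-267.9   -0.3 -107.8] turn [-0.2 -0.  -7. ] t 29.25
```

```bash
python3 -m creep '[{"wx":0,"wy":0,"wz":0,"tx":0,"ty":0,"tz":-35,"gripper":-1},{"wx":0,"wy":0,"wz":0,"tx":0,"ty":0,"tz":-75,"gripper":-1},{"wx":0,"wy":0,"wz":0,"tx":0,"ty":0,"tz":-106,"gripper":-1},{"wx":0,"wy":0,"wz":0,"tx":0,"ty":0,"tz":-110,"gripper":-1},{"wx":0,"wy":0,"wz":0,"tx":0,"ty":0,"tz":-110,"gripper":-1}]' >/dev/null; python3 -c "
from lib import *
st()"; python3 -m creep '[{"wx":0,"wy":0,"wz":-2,"tx":-37,"ty":0,"tz":0,"gripper":-1},{"wx":0,"wy":0,"wz":-4,"tx":-74,"ty":0,"tz":0,"gripper":-1},{"wx":0,"wy":0,"wz":-6,"tx":-111,"ty":0,"tz":0,"gripper":-1},{"wx":0,"wy":0,"wz":-7,"tx":-148,"ty":0,"tz":0,"gripper":-1},{"wx":0,"wy":0,"wz":-7,"tx":-180,"ty":0,"tz":0,"gripper":-1}]' >/dev/null; python3 -c "
from lib import *
st();go(.621,-.109,.255,94)"
```

```text
t29.67 [0.6382 0.1583 0.2601] [ 1.797e+02 -1.000e-01  8.700e+01] q [-44.  21.  37.  80. -12.  83. -10.] F [ 0.2 -0.3 -0.8] T [-0.05  0.07  0.04] w0.0097 g20.0
t30.08 [ 0.6257 -0.0243  0.2551] [-179.9    0.    94. ] q [-32.  17.  40.  85. -11.  82.  12.] F [ 1.4 -0.5 -0. ] T [-0.11 -0.03 -0.03] w0.0098 g20.0
shift [-84.2 -10.6   0.2] turn [-0.1  0.  -0. ] t 30.08
```

```bash
python3 -m creep '[{"wx":0,"wy":0,"wz":0,"tx":-35,"ty":-4,"tz":0,"gripper":-1},{"wx":0,"wy":0,"wz":0,"tx":-65,"ty":-8,"tz":0,"gripper":-1},{"wx":0,"wy":0,"wz":0,"tx":-82,"ty":-9.5,"tz":0,"gripper":-1},{"wx":0,"wy":0,"wz":0,"tx":-82,"ty":-9.5,"tz":0,"gripper":-1},{"wx":0,"wy":0,"wz":0,"tx":-82,"ty":-9.5,"tz":0,"gripper":-1}]' >/dev/null; python3 -c "
from lib import *
st();go(.622,-.109,.147,94)";python3 -m creep '[{"wx":0,"wy":0,"wz":0,"tx":0,"ty":0,"tz":15,"gripper":-1},{"wx":0,"wy":0,"wz":0,"tx":0,"ty":0,"tz":30,"gripper":-1},{"wx":0,"wy":0,"wz":0,"tx":0,"ty":0,"tz":50,"gripper":-1},{"wx":0,"wy":0,"wz":0,"tx":0,"ty":0,"tz":55,"gripper":-1},{"wx":0,"wy":0,"wz":0,"tx":0,"ty":0,"tz":55,"gripper":-1}]' >/dev/null; python3 -c "
from lib import *
st();go(.622,-.109,.147,94)"
```

```text
t30.50 [ 0.6223 -0.1051  0.2553] [-179.9   -0.    93.8] q [-26.  18.  42.  84. -12.  82.  20.] F [-0.4 -0.2 -0.6] T [ 0.03  0.09 -0.03] w0.0099 g20.0
shift [ -3.9  -0.3 108.3] turn [-0.1 -0.  -0.2] t 30.5
t30.92 [ 0.622  -0.1014  0.1994] [-1.797e+02 -1.000e-01  9.420e+01] q [-26.  20.  41.  89. -13.  76.  21.] F [-0.8  0.3 -0.8] T [-0.05  0.07 -0.03] w0.0100 g20.0
shift [-7.6 -0.3 52.3] turn [-0.3 -0.1  0.2] t 30.92
```

```bash
python3 -m creep '[{"wx":0,"wy":0,"wz":0,"tx":-3,"ty":0,"tz":15,"gripper":-1},{"wx":0,"wy":0,"wz":0,"tx":-3,"ty":0,"tz":30,"gripper":-1},{"wx":0,"wy":0,"wz":0,"tx":-3,"ty":0,"tz":42,"gripper":-1},{"wx":0,"wy":0,"wz":0,"tx":-3,"ty":0,"tz":50,"gripper":-1},{"wx":0,"wy":0,"wz":0,"tx":-3,"ty":0,"tz":50,"gripper":-1}]' >/dev/null; python3 -m creep '[{"wx":0,"wy":0,"wz":0,"tx":0,"ty":0,"tz":1,"gripper":-1},{"wx":0,"wy":0,"wz":0,"tx":0,"ty":0,"tz":1,"gripper":-1},{"wx":0,"wy":0,"wz":0,"tx":0,"ty":0,"tz":1,"gripper":-1}]' >/dev/null;python3 -c "
from lib import *
st()"
```

```text
t31.58 [ 0.624  -0.1069  0.1521] [179.9  -0.   94. ] q [-25.  22.  41.  92. -15.  71.  23.] F [-0.4 -1.  -0.4] T [-0.06  0.09  0.03] w0.0102 g20.0
```

```bash
python3 -m creep '[{"wx":0,"wy":0,"wz":0,"tx":0,"ty":0,"tz":3,"gripper":-1},{"wx":0,"wy":0,"wz":0,"tx":0,"ty":0,"tz":4,"gripper":-1},{"wx":0,"wy":0,"wz":0,"tx":0,"ty":0,"tz":4,"gripper":-1}]' >/dev/null;python3 -c "
from lib import *
st()"; python3 -m creep '[{"wx":0,"wy":0,"wz":0,"tx":0,"ty":0,"tz":0,"gripper":0.2},{"wx":0,"wy":0,"wz":0,"tx":0,"ty":0,"tz":0,"gripper":0.2},{"wx":0,"wy":0,"wz":0,"tx":0,"ty":0,"tz":0,"gripper":0.2},{"wx":0,"wy":0,"wz":0,"tx":0,"ty":0,"tz":0,"gripper":0.2},{"wx":0,"wy":0,"wz":0,"tx":0,"ty":0,"tz":0,"gripper":0.2}]' >/dev/null; python3 -m creep '[{"wx":0,"wy":0,"wz":0,"tx":0,"ty":0,"tz":-20,"gripper":0.2},{"wx":0,"wy":0,"wz":0,"tx":0,"ty":0,"tz":-50,"gripper":0.2},{"wx":0,"wy":0,"wz":0,"tx":0,"ty":0,"tz":-85,"gripper":0.2},{"wx":0,"wy":0,"wz":0,"tx":0,"ty":0,"tz":-120,"gripper":0.2},{"wx":0,"wy":0,"wz":0,"tx":0,"ty":0,"tz":-120,"gripper":0.2}]' >/dev/null; python3 -m creep '[{"wx":0,"wy":0,"wz":0,"tx":40,"ty":0,"tz":0,"gripper":0.2},{"wx":0,"wy":0,"wz":0,"tx":80,"ty":0,"tz":0,"gripper":0.2},{"wx":0,"wy":0,"wz":0,"tx":120,"ty":0,"tz":0,"gripper":0.2},{"wx":0,"wy":0,"wz":0,"tx":150,"ty":0,"tz":0,"gripper":0.2},{"wx":0,"wy":0,"wz":0,"tx":150,"ty":0,"tz":0,"gripper":0.2}]' >/dev/null;python3 -c "
from lib import *
st()
p,W=cloud('scene');cv2.imwrite('pics/f.png',p[130:400,170:470,::-1].repeat(2,0).repeat(2,1))
print(circ(W,near(W,.455,-.066,.04,.115,.135)),circ(W,near(W,.449,.0865,.04,.115,.135)))
p,W=cloud('top');cv2.imwrite('pics/g.png',p[150:310,200:480,::-1].repeat(2,0).repeat(2,1))
m=(W[...,2]>.170)&(W[...,2]<.185)&(abs(W[...,0]-.63)<.06)&(abs(W[...,1]+.16)<.14)
nl,L,S,C=cv2.connectedComponentsWithStats(m.astype(np.uint8))
for j in range(1,nl):
    if S[j,4]>20: print('tab',S[j,4],W[L==j].mean(0))"
```

```text
t31.83 [ 0.6242 -0.1071  0.1498] [179.9  -0.   94. ] q [-25.  22.  41.  92. -15.  71.  23.] F [-2.   1.5 10.6] T [0.13 0.9  0.01] w0.0100 g20.0
t33.08 [0.6122 0.0532 0.2662] [-179.9   -0.3   94.7] q [-39.  15.  38.  86. -10.  82.   5.] F [-0.4  0.8  0.7] T [0.03 0.02 0.02] w0.0524 g0.0
([0.4561, -0.0643, 0.4575, -0.0619, 0.0335, 0.1219], 310) ([0.4493, 0.0874, 0.4512, 0.0902, 0.0327, 0.1222], 388)
tab 73 [ 0.63076269 -0.20488003  0.17860184]
tab 72 [ 0.6267083  -0.10443483  0.17823689]
```

View pics/f.png

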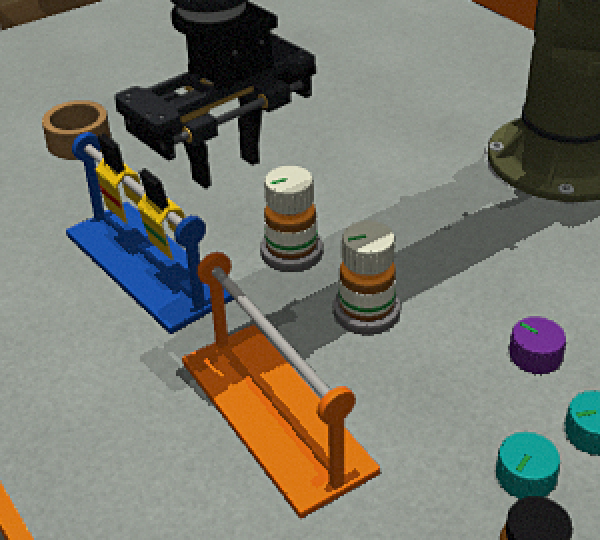

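View pics/g.png

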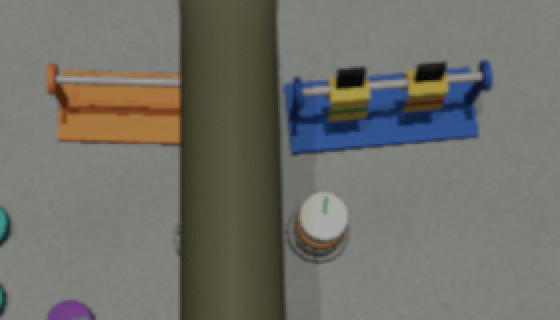

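Both tags hang on the blue rail between its stops ((115,180) and (155,215) in the crop). The orange rail is empty, both jars are closed and the gripper is clear, so I'm handing in.

```bash
python3 -c "
from cell import env
print(env.sign_off())"
```

```text
the job is handed in; nothing more can be done
None
```

Job handed in at about 33 s of the 210 s allowed: both lids are screwed home, both tags present (red and green stripe) hang on the blue done rail, and I did not touch the spare jar, tape roll or tub; the hand-in returned no verdict.

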